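# Load the sample tray in rack order

## Task

Move the four amber sample jars from the dark steel rack to the white sample tray in the same order, counted from the red ends: begin with the jar at the red end of the rack and put it in the cell at the tray's red end, then bring the next jar to the next cell, and so on, one jar at a time. Set each jar down gently, upright on the floor of its cell, never dropping or tipping one, and leave the big powder jar and the cardboard drum where they stand.

Things in the scene. Friction and masses are not known exactly. Their poses are not given: they have to be found in the camera images.
- jar_white: Sample jar: upright amber glass cylinder 36 mm across with a pale label and a white screw cap 39 mm across; 80 mm tall in all, the cap being the top 26 mm, 80 to 150 g. Loose, standing in one of the rack's cells, up to 6 mm off the cell's centre. Origin: centre of its underside; z up along its axis.
- jar_blue: Sample jar: upright amber glass cylinder 36 mm across with a pale label and a blue screw cap 39 mm across; 80 mm tall in all, the cap being the top 26 mm, 80 to 150 g. Loose, standing in one of the rack's cells, up to 6 mm off the cell's centre. Origin: centre of its underside; z up along its axis.
- jar_green: Sample jar: upright amber glass cylinder 36 mm across with a pale label and a green screw cap 39 mm across; 80 mm tall in all, the cap being the top 26 mm, 80 to 150 g. Loose, standing in one of the rack's cells, up to 6 mm off the cell's centre. Origin: centre of its underside; z up along its axis.
- jar_yellow: Sample jar: upright amber glass cylinder 36 mm across with a pale label and a yellow screw cap 39 mm across; 80 mm tall in all, the cap being the top 26 mm, 80 to 150 g. Loose, standing in one of the rack's cells, up to 6 mm off the cell's centre. Origin: centre of its underside; z up along its axis.
- rack: Dark steel rack holding the four jars at the start, fixed: a row of four open square cells along its y axis, centres at y = -90, -30, 30, 90 mm. Cells 56 x 56 mm inside, floor 4 mm and wall tops 22 mm above the table, walls 4 mm thick; 64 mm wide over all. End blocks: one red, one dark steel; the red may be at +y or -y. Origin: centre of its underside; z up. On the robot's left or right.
- rack_red: Red block, fixed, 64 x 26 x 26 mm (the 64 along x), closing the red end of the rack. Origin: centre of its underside, on the rack's y axis, 135 mm from the rack's centre, so 45, 105, 165 and 225 mm from the centres of the four cells, nearest first.
- tray: White plastic sample tray, empty at the start, fixed: a row of four open square cells along its y axis, centres at y = -90, -30, 30, 90 mm. Cells 56 x 56 mm inside, floor 4 mm and wall tops 22 mm above the table, walls 4 mm thick; 64 mm wide over all. End blocks: one red, one white; the red may be at +y or -y. Origin: centre of its underside; z up. On the robot's left or right.
- tray_red: Red block, fixed, 64 x 26 x 26 mm (the 64 along x), closing the red end of the tray. Origin: centre of its underside, on the tray's y axis, 135 mm from the tray's centre, so 45, 105, 165 and 225 mm from the centres of the four cells, nearest first.
- powder_jar: Bystander: big loose grey powder jar with white lid, 68 mm across, 100 mm tall, beyond the racks. Origin: centre of its underside.
- carton: Bystander: small loose brown cardboard drum with a darker lid, 77 mm across, 74 mm tall, beyond the racks. Origin: centre of its underside.

How it is judged (in metres and radians):
On the way, in this order (a step that is already met when the one before it is completed fails the run):
1. the first jar from the rack's red end stands in the first cell from the tray's red end, and the later jars still wait in their own cells of the rack (((horizontal distance between jar_white and tray_red between 0.02 and 0.07 m and x of jar_white in the frame of tray between -0.02 and 0.02 m and height (world z) of jar_white between 0.002 and 0.012 m) or (horizontal distance between jar_blue and tray_red between 0.02 and 0.07 m and x of jar_blue in the frame of tray between -0.02 and 0.02 m and height (world z) of jar_blue between 0.002 and 0.012 m) or (horizontal distance between jar_green and tray_red between 0.02 and 0.07 m and x of jar_green in the frame of tray between -0.02 and 0.02 m and height (world z) of jar_green between 0.002 and 0.012 m) or (horizontal distance between jar_yellow and tray_red between 0.02 and 0.07 m and x of jar_yellow in the frame of tray between -0.02 and 0.02 m and height (world z) of jar_yellow between 0.002 and 0.012 m)) and ((horizontal distance between jar_white and rack below 0.115 m and horizontal distance between jar_white and rack_red between 0.08 and 0.13 m) or (horizontal distance between jar_blue and rack below 0.115 m and horizontal distance between jar_blue and rack_red between 0.08 and 0.13 m) or (horizontal distance between jar_green and rack below 0.115 m and horizontal distance between jar_green and rack_red between 0.08 and 0.13 m) or (horizontal distance between jar_yellow and rack below 0.115 m and horizontal distance between jar_yellow and rack_red between 0.08 and 0.13 m)) and ((horizontal distance between jar_white and rack below 0.115 m and horizontal distance between jar_white and rack_red between 0.14 and 0.19 m) or (horizontal distance between jar_blue and rack below 0.115 m and horizontal distance between jar_blue and rack_red between 0.14 and 0.19 m) or (horizontal distance between jar_green and rack below 0.115 m and horizontal distance between jar_green and rack_red between 0.14 and 0.19 m) or (horizontal distance between jar_yellow and rack below 0.115 m and horizontal distance between jar_yellow and rack_red between 0.14 and 0.19 m)) and ((horizontal distance between jar_white and rack below 0.115 m and horizontal distance between jar_white and rack_red between 0.2 and 0.25 m) or (horizontal distance between jar_blue and rack below 0.115 m and horizontal distance between jar_blue and rack_red between 0.2 and 0.25 m) or (horizontal distance between jar_green and rack below 0.115 m and horizontal distance between jar_green and rack_red between 0.2 and 0.25 m) or (horizontal distance between jar_yellow and rack below 0.115 m and horizontal distance between jar_yellow and rack_red between 0.2 and 0.25 m))), for 0.2 s.
2. the second jar from the rack's red end stands in the second cell from the tray's red end, and the later jars still wait in their own cells of the rack (((horizontal distance between jar_white and tray_red between 0.08 and 0.13 m and x of jar_white in the frame of tray between -0.02 and 0.02 m and height (world z) of jar_white between 0.002 and 0.012 m) or (horizontal distance between jar_blue and tray_red between 0.08 and 0.13 m and x of jar_blue in the frame of tray between -0.02 and 0.02 m and height (world z) of jar_blue between 0.002 and 0.012 m) or (horizontal distance between jar_green and tray_red between 0.08 and 0.13 m and x of jar_green in the frame of tray between -0.02 and 0.02 m and height (world z) of jar_green between 0.002 and 0.012 m) or (horizontal distance between jar_yellow and tray_red between 0.08 and 0.13 m and x of jar_yellow in the frame of tray between -0.02 and 0.02 m and height (world z) of jar_yellow between 0.002 and 0.012 m)) and ((horizontal distance between jar_white and rack below 0.115 m and horizontal distance between jar_white and rack_red between 0.14 and 0.19 m) or (horizontal distance between jar_blue and rack below 0.115 m and horizontal distance between jar_blue and rack_red between 0.14 and 0.19 m) or (horizontal distance between jar_green and rack below 0.115 m and horizontal distance between jar_green and rack_red between 0.14 and 0.19 m) or (horizontal distance between jar_yellow and rack below 0.115 m and horizontal distance between jar_yellow and rack_red between 0.14 and 0.19 m)) and ((horizontal distance between jar_white and rack below 0.115 m and horizontal distance between jar_white and rack_red between 0.2 and 0.25 m) or (horizontal distance between jar_blue and rack below 0.115 m and horizontal distance between jar_blue and rack_red between 0.2 and 0.25 m) or (horizontal distance between jar_green and rack below 0.115 m and horizontal distance between jar_green and rack_red between 0.2 and 0.25 m) or (horizontal distance between jar_yellow and rack below 0.115 m and horizontal distance between jar_yellow and rack_red between 0.2 and 0.25 m))), for 0.2 s.
3. the third jar from the rack's red end stands in the third cell from the tray's red end, and the later jars still wait in their own cells of the rack (((horizontal distance between jar_white and tray_red between 0.14 and 0.19 m and x of jar_white in the frame of tray between -0.02 and 0.02 m and height (world z) of jar_white between 0.002 and 0.012 m) or (horizontal distance between jar_blue and tray_red between 0.14 and 0.19 m and x of jar_blue in the frame of tray between -0.02 and 0.02 m and height (world z) of jar_blue between 0.002 and 0.012 m) or (horizontal distance between jar_green and tray_red between 0.14 and 0.19 m and x of jar_green in the frame of tray between -0.02 and 0.02 m and height (world z) of jar_green between 0.002 and 0.012 m) or (horizontal distance between jar_yellow and tray_red between 0.14 and 0.19 m and x of jar_yellow in the frame of tray between -0.02 and 0.02 m and height (world z) of jar_yellow between 0.002 and 0.012 m)) and ((horizontal distance between jar_white and rack below 0.115 m and horizontal distance between jar_white and rack_red between 0.2 and 0.25 m) or (horizontal distance between jar_blue and rack below 0.115 m and horizontal distance between jar_blue and rack_red between 0.2 and 0.25 m) or (horizontal distance between jar_green and rack below 0.115 m and horizontal distance between jar_green and rack_red between 0.2 and 0.25 m) or (horizontal distance between jar_yellow and rack below 0.115 m and horizontal distance between jar_yellow and rack_red between 0.2 and 0.25 m))), for 0.2 s.
At the end, for the whole second after the job is handed in: One jar in each of the tray's four cells, in rack order (secured by the stages): underside 2 to 12 mm above the table, upright within 8.6 degrees, within 20 mm of the row's centre line and 25 mm of the cell's centre along it; released and at rest (under 20 mm/s) ((horizontal distance between jar_white and tray_red between 0.02 and 0.07 m or horizontal distance between jar_blue and tray_red between 0.02 and 0.07 m or horizontal distance between jar_green and tray_red between 0.02 and 0.07 m or horizontal distance between jar_yellow and tray_red between 0.02 and 0.07 m) and (horizontal distance between jar_white and tray_red between 0.08 and 0.13 m or horizontal distance between jar_blue and tray_red between 0.08 and 0.13 m or horizontal distance between jar_green and tray_red between 0.08 and 0.13 m or horizontal distance between jar_yellow and tray_red between 0.08 and 0.13 m) and (horizontal distance between jar_white and tray_red between 0.14 and 0.19 m or horizontal distance between jar_blue and tray_red between 0.14 and 0.19 m or horizontal distance between jar_green and tray_red between 0.14 and 0.19 m or horizontal distance between jar_yellow and tray_red between 0.14 and 0.19 m) and (horizontal distance between jar_white and tray_red between 0.2 and 0.25 m or horizontal distance between jar_blue and tray_red between 0.2 and 0.25 m or horizontal distance between jar_green and tray_red between 0.2 and 0.25 m or horizontal distance between jar_yellow and tray_red between 0.2 and 0.25 m) and x of jar_white in the frame of tray between -0.02 and 0.02 m and x of jar_blue in the frame of tray between -0.02 and 0.02 m and x of jar_green in the frame of tray between -0.02 and 0.02 m and x of jar_yellow in the frame of tray between -0.02 and 0.02 m and height (world z) of jar_white between 0.002 and 0.012 m and height (world z) of jar_blue between 0.002 and 0.012 m and height (world z) of jar_green between 0.002 and 0.012 m and height (world z) of jar_yellow between 0.002 and 0.012 m and angle between each of jar_white, jar_blue, jar_green, jar_yellow's own z axis and vertical below 0.15 rad and linear speed of each of jar_white, jar_blue, jar_green, jar_yellow below 0.02 m/s); the robot touches nothing.
It fails at once if a jar is tipped by more than 40 degrees (angle between any of jar_white, jar_blue, jar_green, jar_yellow's own z axis and vertical above 0.7 rad).
It fails at once if a jar is dropped (falls faster than 0.7 m/s out of the fingers' hold, a fall of about 25 mm) ((contact force between the fingers and jar_white below 0.05 N and linear speed of jar_white above 0.7 m/s) or (contact force between the fingers and jar_blue below 0.05 N and linear speed of jar_blue above 0.7 m/s) or (contact force between the fingers and jar_green below 0.05 N and linear speed of jar_green above 0.7 m/s) or (contact force between the fingers and jar_yellow below 0.05 N and linear speed of jar_yellow above 0.7 m/s)).
It fails at once if the powder jar or the cardboard drum is shifted by more than 20 mm (distance of any of powder_jar, carton from where it was at the start of the episode above 0.02 m).
It also fails if it takes over 96 s, if anything falls off the work surface, if the arm or the gripper's body presses on something with over 40 N, if the wrist force passes 120 N, or if a joint passes its speed limit or range.

## Robot

A 7-joint arm with a two-finger parallel gripper is mounted at the origin on the work surface. World frame = base frame: x ahead of the robot, y to its left, z up, the work surface at z = 0. Lengths are in mm, angles in rad, forces in N, time in s.
With the tool pointing down it reaches from about 350 to 900 mm from the base axis. Payload 19.9 kg.
Tool frame: the origin (TCP) lies at the very end of the fingers, on their centre line; the grasp point (between the pads) lies 19 mm behind it (env.tcp_to_grasp is the distance from the TCP to the grasp point, in mm); y points along the fingers, z is the direction in which the jaws open and shut, and the axes are right-handed (so a half turn about y gives the same grasp; the last joint's range is limited). The gripper opens to 85 mm and grips with 20 to 120 N. Pads are 22 mm wide; open, the fingers measure 114 mm over their backs; the gripper's body (76 mm by 85 mm) begins 54 mm behind the grasp point. The pads swing forward as they close: fully open they stand 13 mm farther back than shut.
Start: joints at [1.294, 0.417, -0.01, 1.614, 0.005, 1.111, -0.053], TCP at [145.402, -607.832, 231.26] pointing down, gripper open.
Joint ranges: [-2.81, 2.81], [-0.39, 2.02], [-1.27, 1.25], [0.06, 2.57], [-1.19, 4.33], [0.19, 2], [-2.82, 2.82]. Speed limits (rad/s): [1.89, 1.89, 2.39, 2.39, 3.01, 3.01, 3.01].

## Interface

Orientations are given as a unit quaternion [w, x, y, z].
In Python, from station import sensors, grab_frame, camera_model, order, env gives the robot as it stands.
- The arm moves only by the shell command python3 -m handwheel 'ROWS' [FORCE]. ROWS is JSON, a list of rows, each a list of 7 numbers: the shift along the tool's x, y, z scaled (see below), then the turn, a rotation vector about the tool's x, y, z scaled (see below), then the finger opening in mm, from 0 to 85.4. In form: [[tx, ty, tz, rx, ry, rz, jaw], ...]. A call has 1 to 20 rows; each row shifts and turns the pose as measured when the row begins, along the tool's axes as they then stand; what a row does not reach is not made up. The controller multiplies each number of a shift by 0.05 m and each number of a turn by 0.15 rad. A row lasts 1/8 s, in which the tool goes at most 62.5 mm and 10.7 degrees, less where a joint would pass 70% of its speed; a pose out of reach is approached as far as the arm can. A call with a number of a shift or a turn outside -1 to 1 is refused whole. A call with a gripper value outside its range is refused whole. The fingers move at their own pace and stop on an object; FORCE is the grip in N (left out, the last holds). Time passes only in rows, so rows that do not move let the fingers close. It gives the time, the measured TCP pose, the force and the opening at its end, in the units of the state.
- sensors.get_state(): the state, without advancing time (a new reading comes with each control period).
- grab_frame(name): name is "scene" or "top"; returns the picture (384x512x3 uint8, red, green, blue); there is no depth.
- camera_model(name): a dict with "vertical_fov" (degrees; the focal length in pixels is half the picture's height over the tangent of half this angle, whatever the lens; pixels are square), "cx", "cy" (the principal point, pixels), "eye" and "rotation" of the camera in the world. Camera axes: x right, y up, looking along -z (the intrinsics and any distortion apply to the point x, -y, -z); pixel columns grow to the right and rows downward; lengths in mm; the calibration is good to about 2 mm. A picture is of the moment at which its call begins. camera_model takes no time and is no camera call.
- order.job_done(): hands the job in, once; it reports no verdict.
The state is a dict: "time_s": time; "joint_pos": joint angles; "joint_vel": joint speeds; "effort": joint torques, N m; "tcp_pos": TCP position; "tcp_rot": TCP orientation; "ft_force": force on the tool from outside, world axes, zero at the start; "ft_torque": the same for the moment, N m; "width": finger opening in mm.
Only numpy, scipy, OpenCV 4.12 (cv2) and the standard library are available. Lean on these libraries where they do the work, as an engineer would, in place of code of your own. Each camera call takes 0.05 s, during which the arm holds its last target.

## Working session

There is one attempt and no reset: what is moved stays moved. The work goes in short steps, Python scripts to look and compute and a shell command to move; the robot and the scene stay as the last step left them, time stands still between calls to the robot, and variables do not carry over. Pictures are saved under pics/ and viewed, and the job is handed in when it is done.

```bash
ls; mkdir -p pics; python3 - <<'E'
from station import sensors, grab_frame, camera_model, order, env
import cv2
print(sensors.get_state())
for n in ("scene","top"):
    print(camera_model(n)); cv2.imwrite(f"pics/{n}0.png",grab_frame(n)[:,:,::-1])
print(env.tcp_to_grasp)
E
```

```text
pics
{'time_s': 0.0, 'joint_pos': array([ 1.29449013,  0.41795319, -0.01031016,  1.61419842,  0.00473511,
        1.1106992 , -0.05297561]), 'joint_vel': array([-5.68481768e-04, -3.30046526e-04,  9.07388854e-04, -1.10794733e-04,
       -3.46893531e-04,  5.78749742e-05,  1.11559672e-03]), 'effort': array([-1.34962294e-03, -8.64451218e+01,  6.78505562e-01, -4.34885609e+01,
        1.90433784e-02,  7.54085690e-03, -5.48639252e-05]), 'tcp_pos': array([ 145.30921684, -607.50405652,  230.66303387]), 'tcp_rot': array([ 0.08275192, -0.08293849,  0.70266345, -0.70181009]), 'ft_force': array([-0.48032803, -0.44027939, -0.31378026]), 'ft_torque': array([ 0.02267348, -0.00931637,  0.01112694]), 'width': 85.16238909045276}
{'vertical_fov': 42.673148012336554, 'cx': 258.76828846133793, 'cy': 193.32061704003834, 'eye': array([1291.02165102,  493.79653747,  932.84280383]), 'rotation': array([0.41265992, 0.16864551, 0.32689248, 0.83331374])}
{'vertical_fov': 48.89639132787734, 'cx': 253.45711049719102, 'cy': 193.25879223277164, 'eye': array([535.97544848,  -7.25484672, 931.34193908]), 'rotation': array([ 0.71331485,  0.04038282, -0.05757587, -0.69730636])}
18.700000000000003
```

View pics/scene0.png

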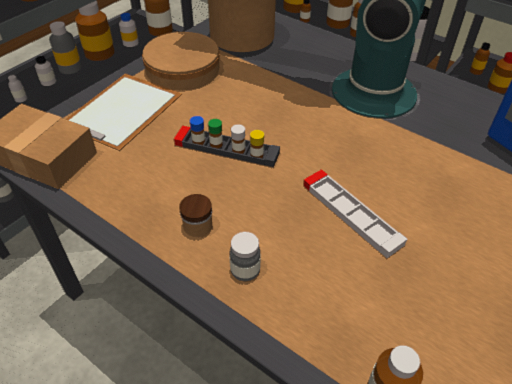

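View pics/top0.png

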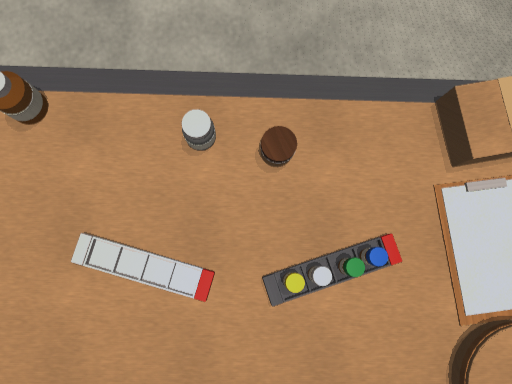

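```bash
cat > h.py <<'E'
import numpy as np, cv2
from scipy.spatial.transform import Rotation as R
from station import sensors, grab_frame, camera_model, order, env
def cam(n):
    m=camera_model(n); q=m['rotation']; Rm=R.from_quat([q[1],q[2],q[3],q[0]]).as_matrix()
    f=192/np.tan(np.radians(m['vertical_fov']/2)); return m,Rm,f
def proj(n,P):
    m,Rm,f=cam(n); p=(np.atleast_2d(P)-m['eye'])@Rm; 
    return np.c_[m['cx']+f*p[:,0]/-p[:,2], m['cy']-f*p[:,1]/-p[:,2]]
def unproj(n,uv,z):
    m,Rm,f=cam(n); uv=np.atleast_2d(uv).astype(float)
    d=np.c_[(uv[:,0]-m['cx'])/f,-(uv[:,1]-m['cy'])/f,-np.ones(len(uv))]@Rm.T
    t=(z-m['eye'][2])/d[:,2]; return m['eye']+d*t[:,None]
def tool():
    s=sensors.get_state(); q=s['tcp_rot']; return s,R.from_quat([q[1],q[2],q[3],q[0]]).as_matrix()
E
python3 - <<'E'
from h import *
np.set_printoptions(precision=1,suppress=True)
print(camera_model('top').keys())
P=[[0,0,0],[145,-607,230]]
for n in('scene','top'): print(n,proj(n,P))
print('top red',unproj('top',[[391,250],[205,285]],26)); print('scene red',unproj('scene',[[183,136],[316,181]],26))
caps={'blue':((377,257),(197,122)),'green':((355,267),(215,126)),'white':((321,276),(238,131)),'yellow':((294,283),(257,137))}
for k,(a,b) in caps.items(): print(k,unproj('top',a,80),unproj('scene',b,80))
s,T=tool(); print(T)
E
python3 - <<'E'
import cv2
for n,r in(('scene',(100,270,150,420)),('top',(220,315,60,410))):
    i=cv2.imread(f'pics/{n}0.png')[r[0]:r[1],r[2]:r[3]]; f=790/i.shape[1]
    cv2.imwrite(f'pics/{n}0z.png',cv2.resize(i,None,fx=f,fy=f,interpolation=cv2.INTER_CUBIC))
E
```

```text
dict_keys(['vertical_fov', 'cx', 'cy', 'eye', 'rotation'])
scene [[374.   92.2]
 [198.2 -14.3]]
top [[232.3 521.5]
 [623.6 515.2]]
top red [[ 547.  -325.4   26. ]
 [ 466.    69.5   26. ]]
scene red [[ 559.7 -314.5   26. ]
 [ 480.4   80.7   26. ]]
blue [[ 531.8 -277.7   80. ]] [[ 536.3 -276.7   80. ]]
green [[ 511.1 -233.    80. ]] [[ 519.1 -226.4   80. ]]
white [[ 492.1 -164.7   80. ]] [[ 497.2 -163.7   80. ]]
yellow [[ 477.4 -110.9   80. ]] [[ 485.6 -108.2   80. ]]
[[-1.  -0.   0.2]
 [-0.2  0.  -1. ]
 [ 0.  -1.  -0. ]]
```

View pics/scene0z.png

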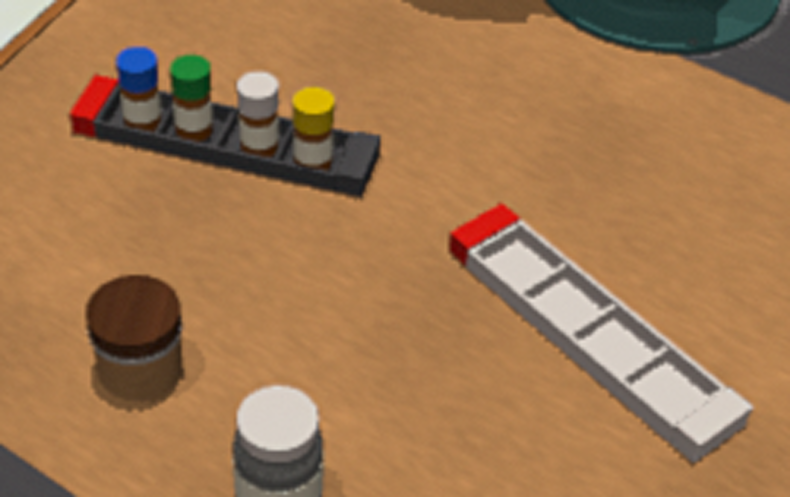

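View pics/top0z.png

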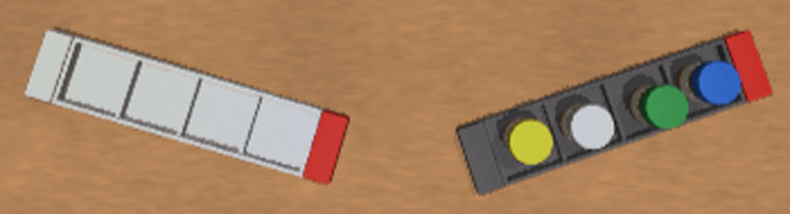

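```bash
cat > fit.py <<'E'
from h import *
from scipy.optimize import minimize
np.set_printoptions(precision=2,suppress=True)
def box(x0,x1,y0,y1,h): return np.array([[x,y,z] for x in(x0,x1) for y in(y0,y1) for z in(0,h)],float)
red=box(-32,32,122,148,26); body=box(-32,32,-122,122,22); end=box(-32,32,-148,-122,26)
def place(p,P):
    c,s=np.cos(p[2]),np.sin(p[2]); return np.c_[p[0]+c*P[:,0]-s*P[:,1],p[1]+s*P[:,0]+c*P[:,1],P[:,2]]
def mask(n,p,parts,S=4):
    im=np.zeros((384*S,512*S),np.uint8)
    for b in parts:
        uv=(proj(n,place(p,b))+.5)*S; cv2.fillConvexPoly(im,cv2.convexHull(uv.astype(np.float32)).astype(np.int32),255)
    return cv2.resize(im,(512,384),interpolation=cv2.INTER_AREA)/255.
def edges(n,i):
    h=cv2.cvtColor(i,cv2.COLOR_BGR2HSV).astype(int); H,S,V=h[...,0],h[...,1],h[...,2]
    return ((H<6)|(H>174))&(S>190)&(V>90), h
if __name__=='__main__':
  ims={n:cv2.imread(f'pics/{n}0.png') for n in('scene','top')}
  for n,i in ims.items():
    r,h=edges(n,i)
    nl,lab,st,ce=cv2.connectedComponentsWithStats(r.astype(np.uint8))
    for k in range(1,nl):
        if st[k,4]>60: print(n,st[k],ce[k])
E
python3 fit.py
```

```text
scene [174 126  16  21 168] [180.8  135.14]
scene [304 170  23  20 186] [313.69 177.94]
top [381 234  21  31 335] [391.16 248.61]
top [195 269  19  32 258] [203.35 283.9 ]
```

```bash
cat > fit2.py <<'E'
from fit import *
ims={n:cv2.imread(f'pics/{n}0.png') for n in('scene','top')}
# yaw: red at +y local. rack: +y dir points to (54,-167)
init={'tray':(500,200,np.arctan2(0.27,-0.96)+0.0),'rack':(506,-197,np.arctan2(-.31,-.95)+0)}
init['tray']=(505,200,np.pi+ -0.28); init['rack']=(508,-197,np.pi+0.31)
cent={'tray':{'scene':(314,178),'top':(203,284)},'rack':{'scene':(181,135),'top':(391,249)}}
def redmask(n,o):
    r,h=edges(n,ims[n]); m=np.zeros(r.shape,bool); u,v=cent[o][n]; m[v-25:v+25,u-25:u+25]=r[v-25:v+25,u-25:u+25]
    return m.astype(float),h
def fullmask(n,o):
    r,h=redmask(n,o); H,S,V=h[...,0],h[...,1],h[...,2]
    w=(S<70) if o=='tray' else (V<85)|((S<60))  # rough
    w=w|(r>0); roi=np.zeros_like(w); 
    p=proj(n,place(init[o],np.vstack([red,body,end]))); a=p.min(0).astype(int)-12; b=p.max(0).astype(int)+12
    roi[a[1]:b[1],a[0]:b[0]]=1; w&=roi
    nl,lab,st,ce=cv2.connectedComponentsWithStats(w.astype(np.uint8)); u,v=cent[o][n]; return (lab==lab[v,u]).astype(float)
for o in('tray','rack'):
    for cams in (('top',),('scene',),('top','scene')):
        M={n:(redmask(n,o)[0],fullmask(n,o)) for n in cams}
        def cost(p):
            c=0
            for n in cams:
                R_,F=M[n]; c+=np.abs(mask(n,p,[red])-R_).sum()
                if o=='tray': c+=np.abs(mask(n,p,[red,body,end])-F).sum()
                else:
                    # dark-end half: ignore pixels of jars: compare only lower wall/ends -> weight where no jars
                    c+=(np.abs(mask(n,p,[red,body,end])-F)).sum()
            return c
        best=None
        for dy in (-.05,0,.05):
            x0=np.array(init[o])+[0,0,dy]
            r=minimize(cost,x0,method='Nelder-Mead',options=dict(initial_simplex=x0+np.vstack([[0,0,0],[10,0,0],[0,10,0],[0,0,.05]]),xatol=.02,fatol=.1,maxiter=200))
            if best is None or r.fun<best.fun: best=r
        print(o,cams,best.x,best.fun,[m[1].sum() for m in M.values()])
E
python3 fit2.py
```

```text
tray ('top',) [501.1  203.08   2.88] 404.6745098039215 [np.float64(4351.0)]
tray ('scene',) [500.25 199.23   2.87] 284.0627450980392 [np.float64(2922.0)]Traceback (most recent call last):
  File "fit2.py", line 32, in <module>
    r=minimize(cost,x0,method='Nelder-Mead',options=dict(initial_simplex=x0+np.vstack([[0,0,0],[10,0,0],[0,10,0],[0,0,.05]]),xatol=.02,fatol=.1,maxiter=200))
    res = _minimize_neldermead(fun, x0, args, callback, bounds=bounds,
                               **options)
    fxcc = func(xcc)
    fx = function(np.copy(x), *(wrapper_args + args))
  File "fit2.py", line 24, in cost
    if o=='tray': c+=np.abs(mask(n,p,[red,body,end])-F).sum()
                            ~~~~^^^^^^^^^^^^^^^^^^^^
  File "fit.py", line 11, in mask
    uv=(proj(n,place(p,b))+.5)*S; cv2.fillConvexPoly(im,cv2.convexHull(uv.astype(np.float32)).astype(np.int32),255)
        ~~~~^^^^^^^^^^^^^^
  File "h.py", line 8, in proj
    m,Rm,f=cam(n); p=(np.atleast_2d(P)-m['eye'])@Rm;
           ~~~^^^
  File "h.py", line 5, in cam
    m=camera_model(n); q=m['rotation']; Rm=R.from_quat([q[1],q[2],q[3],q[0]]).as_matrix()
ValueError: time passes only in moves, steps and waits
```

```bash
python3 - <<'E'
s=open('h.py').read()
s=s.replace("def cam(n):\n    m=camera_model(n);","_c={}\ndef cam(n):\n    if n not in _c: _c[n]=camera_model(n)\n    m=_c[n];")
s=s.replace("    return np.c_[m['cx']+f*p[:,0]/-p[:,2], m['cy']-f*p[:,1]/-p[:,2]]","""    a=p[:,0]/-p[:,2]; b=-p[:,1]/-p[:,2]; k=1+K[n]*(a*a+b*b)
    return np.c_[m['cx']+f*a*k, m['cy']+f*b*k]""")
s=s.replace("def unproj(","""K={'scene':0.,'top':0.}
def unproj(""")
s=s.replace("    d=np.c_[(uv[:,0]-m['cx'])/f,-(uv[:,1]-m['cy'])/f,-np.ones(len(uv))]@Rm.T","""    c=np.c_[(uv[:,0]-m['cx'])/f,(uv[:,1]-m['cy'])/f]; u=c.copy()
    for _ in range(10): u=c/(1+K[n]*(u**2).sum(1,keepdims=True))
    d=np.c_[u[:,0],-u[:,1],-np.ones(len(uv))]@Rm.T""")
open('h.py','w').write(s)
s=open('fit2.py').read()
s=s.replace("            c=0\n","            c=0\n            for n in cams: K[n]=p[3+cams.index(n)]\n")
s=s.replace("            x0=np.array(init[o])+[0,0,dy]\n","            x0=np.r_[np.array(init[o])+[0,0,dy],[0]*len(cams)]\n            D=np.vstack([0*x0,np.diag(([10,10,.05]+[.1]*len(cams)))])\n")
s=s.replace("x0+np.vstack([[0,0,0],[10,0,0],[0,10,0],[0,0,.05]])","x0+D").replace("maxiter=200","maxiter=400")
open('fit2.py','w').write(s)
E
time python3 fit2.py
```

```text
tray ('top',) [500.28 203.73   2.88  -0.03] 387.2156862745098 [np.float64(4351.0)]
tray ('scene',) [500.45 202.61   2.88  -0.11] 259.3764705882353 [np.float64(2922.0)]
tray ('top', 'scene') [500.88 202.55   2.88  -0.01  -0.04] 688.7843137254902 [np.float64(4351.0), np.float64(2922.0)]
rack ('top',) [ 504.1  -199.45    3.48   -0.03] 1202.0666666666666 [np.float64(3296.0)]
rack ('scene',) [ 503.6  -202.44    3.48    0.03] 600.3333333333334 [np.float64(2278.0)]
rack ('top', 'scene') [ 503.93 -201.41    3.48   -0.09    0.09] 1809.0823529411764 [np.float64(3296.0), np.float64(2278.0)]
real	0m20.621s
user	0m31.674s
sys	0m7.148s
```

```bash
cat > caps.py <<'E'
from fit import *
import sys
def capmask(n,x,y,zb=4,S=4):
    t=np.linspace(0,2*np.pi,40); P=np.vstack([np.c_[x+19.5*np.cos(t),y+19.5*np.sin(t),0*t+z] for z in(zb+54,zb+80)])
    im=np.zeros((384*S,512*S),np.uint8); uv=(proj(n,P)+.5)*S; cv2.fillConvexPoly(im,cv2.convexHull(uv.astype(np.float32)).astype(np.int32),255)
    return cv2.resize(im,(512,384),interpolation=cv2.INTER_AREA)/255.
def hues(h):
    H,S,V=h[...,0],h[...,1],h[...,2]
    return {'blue':(abs(H-110)<12)&(S>170),'green':(abs(H-65)<15)&(S>120),'white':(S<45)&(V>120),'yellow':(abs(H-27)<6)&(S>200)}
if __name__=='__main__':
  ims={n:cv2.imread(sys.argv[1]%n) for n in('scene','top')}
  guess=dict(blue=(534,-277),green=(515,-230),white=(495,-164),yellow=(481,-109))
  rk=(504,-201,3.48)
  for k,g in guess.items():
    for cams in(('top',),('scene',),('top','scene')):
      M={}
      for n in cams:
        m=hues(cv2.cvtColor(ims[n],cv2.COLOR_BGR2HSV).astype(int))[k]; u,v=proj(n,[[*g,75]])[0].astype(int)
        roi=np.zeros_like(m); roi[v-16:v+14,u-16:u+16]=1; M[n]=(m&roi).astype(float)
      c=lambda p:sum(np.abs(capmask(n,*p)-M[n]).sum() for n in cams)
      x0=np.array(g); r=minimize(c,x0,method='Nelder-Mead',options=dict(initial_simplex=x0+np.array([[0,0],[8,0],[0,8]]),xatol=.05,fatol=.1))
      d=r.x-rk[:2]; cs,sn=np.cos(rk[2]),np.sin(rk[2]); print(k,cams,r.x,round(r.fun),[int(m.sum()) for m in M.values()],'local',np.array([cs*d[0]+sn*d[1],-sn*d[0]+cs*d[1]]))
E
python3 caps.py pics/%s0.png
```

```text
blue ('top',) [ 533.79 -280.76] 50 [326] local [-1.62 85.13]
blue ('scene',) [ 532.19 -282.1 ] 54 [154] local [ 0.34 85.86]
blue ('top', 'scene') [ 533.96 -279.52] 106 [326, 154] local [-2.19 84.01]
green ('top',) [ 511.6  -232.41] 43 [324] local [ 3.26 32.15]
green ('scene',) [ 511.41 -234.87] 43 [167] local [ 4.26 34.41]
green ('top', 'scene') [ 511.66 -232.89] 88 [324, 167] local [ 3.36 32.62]
white ('top',) [ 493.07 -166.18] 55 [301] local [ -1.25 -36.48]
white ('scene',) [ 490.65 -169.94] 120 [114] local [  2.29 -33.73]
white ('top', 'scene') [ 492.57 -167.59] 176 [301, 114] local [ -0.31 -35.31]
yellow ('top',) [564.02 -19.99] 309 [2] local [-116.71 -150.81]
yellow ('scene',) [ 478.03 -113.79] 30 [190] local [ -4.46 -90.89]
yellow ('top', 'scene') [ 478.99 -112.9 ] 374 [2, 190] local [ -5.66 -91.4 ]
```

```bash
cat > plan.py <<'E'
from h import *
import sys
# usage: x y z jawdeg n   (TCP target), evenly spread
def tgt(a):
    a=np.radians(a); z=np.array([np.cos(a),np.sin(a),0]); y=np.array([0,0,-1.]); return np.c_[np.cross(y,z),y,z]
def plan(p,a,n):
    s,T=tool(); P=s['tcp_pos']; rv=R.from_matrix(T.T@tgt(a)).as_rotvec()/n; d=(np.array(p)-P)/n; Tc=T
    for i in range(n):
        print('[%.2f,%.2f,%.2f,%.2f,%.2f,%.2f]'%(*(Tc.T@d/50),*(rv/.15)),end=',')
        Tc=Tc@R.from_rotvec(rv).as_matrix()
    print(); print('left',np.round(np.array(p)-P,1),'rot',np.round(rv*n,3),'w',round(s['width'],1),'t',s['time_s'],'q',np.round(s['joint_pos'],2),'F',np.round(s['ft_force'],1))
a=[float(v) for v in sys.argv[1:]]; plan(a[:3],a[3],int(a[4]))
E
python3 plan.py 533 -281 160 19.4 15; python3 -m handwheel 2>&1 | head
```

```text
[-0.60,0.09,-0.30,0.00,-0.74,-0.00],[-0.63,0.09,-0.23,0.00,-0.74,-0.00],[-0.66,0.09,-0.16,0.00,-0.74,-0.00],[-0.67,0.09,-0.09,0.00,-0.74,-0.00],[-0.68,0.09,-0.01,0.00,-0.74,-0.00],[-0.67,0.09,0.06,0.00,-0.74,-0.00],[-0.66,0.09,0.14,0.00,-0.74,-0.00],[-0.64,0.09,0.21,0.00,-0.74,-0.00],[-0.61,0.09,0.28,0.00,-0.74,-0.00],[-0.58,0.09,0.35,0.00,-0.74,-0.00],[-0.54,0.09,0.41,0.00,-0.74,-0.00],[-0.49,0.09,0.47,0.00,-0.74,-0.00],[-0.43,0.09,0.52,0.00,-0.74,-0.00],[-0.37,0.09,0.56,0.00,-0.74,-0.00],[-0.31,0.09,0.60,0.00,-0.74,-0.00],
left [387.7 326.6 -70.7] rot [ 1.000e-03 -1.675e+00 -1.000e-03] w 85.3 t 0.1 q [ 1.29  0.42 -0.01  1.61  0.    1.11 -0.05] F [ 0.5 -0.8 -0.2]
invalid input
```

```bash
python3 -m handwheel '[[-0.6,0.05,-0.3,0,-0.74,0,85],[-0.63,0.05,-0.23,0,-0.74,0,85],[-0.66,0.05,-0.16,0,-0.74,0,85],[-0.67,0.05,-0.09,0,-0.74,0,85],[-0.68,0.05,-0.01,0,-0.74,0,85],[-0.67,0.05,0.06,0,-0.74,0,85],[-0.66,0.05,0.14,0,-0.74,0,85],[-0.64,0.05,0.21,0,-0.74,0,85],[-0.61,0.05,0.28,0,-0.74,0,85],[-0.58,0.05,0.35,0,-0.74,0,85]]' 40; python3 plan.py 533 -281 160 19.4 6
```

```text
time_s: 1.35
tcp_pos: [405.7, -381.0, 202.3]
tcp_rot: [0.449, -0.449, 0.548, -0.544]
ft_force: [-0.0, -1.0, 0.2]
width: 85.0
[-0.41,0.14,0.35,0.00,-0.59,-0.01],[-0.38,0.14,0.39,0.00,-0.59,-0.01],[-0.34,0.14,0.42,0.00,-0.59,-0.01],[-0.30,0.14,0.45,0.00,-0.59,-0.01],[-0.26,0.14,0.47,0.00,-0.59,-0.01],[-0.22,0.14,0.49,0.00,-0.59,-0.01],
left [127.3 100.  -42.3] rot [ 0.004 -0.534 -0.005] w 85.0 t 1.35 q [ 0.99  0.35 -0.36  1.8   0.14  1.02  0.38] F [-0.  -1.   0.2]
```

```bash
python3 -m handwheel '[[-0.41,0.14,0.35,0,-0.59,0,85],[-0.38,0.14,0.39,0,-0.59,0,85],[-0.34,0.14,0.42,0,-0.59,0,85],[-0.3,0.14,0.45,0,-0.59,0,85],[-0.26,0.14,0.47,0,-0.59,0,85],[-0.22,0.14,0.49,0,-0.59,0,85],[0,0,0,0,0,0,85]]'; python3 plan.py 533 -281 130 19.4 2
python3 - <<'E'
from h import *
for n in('scene','top'):
    cv2.imwrite(f'pics/{n}1.png',grab_frame(n)[:,:,::-1])
a=cv2.imread('pics/scene1.png')[0:240,100:420]; b=cv2.imread('pics/top1.png')[150:340,200:460]
cv2.imwrite('pics/c1.png',np.vstack([cv2.resize(a,(400,300)),cv2.resize(b,(400,292))]))
E
```

```text
time_s: 2.22
tcp_pos: [540.6, -271.0, 155.8]
tcp_rot: [0.585, -0.583, 0.401, -0.396]
ft_force: [-0.6, 0.7, 1.5]
width: 85.1
[0.07,0.26,-0.11,0.01,0.12,-0.03],[0.07,0.26,-0.11,0.01,0.12,-0.03],
left [ -7.6 -10.  -25.8] rot [ 0.002  0.035 -0.008] w 85.1 t 2.225 q [ 0.79  0.51 -0.49  1.72  0.28  0.99  0.57] F [-0.6  0.7  1.5]
```

View pics/c1.png

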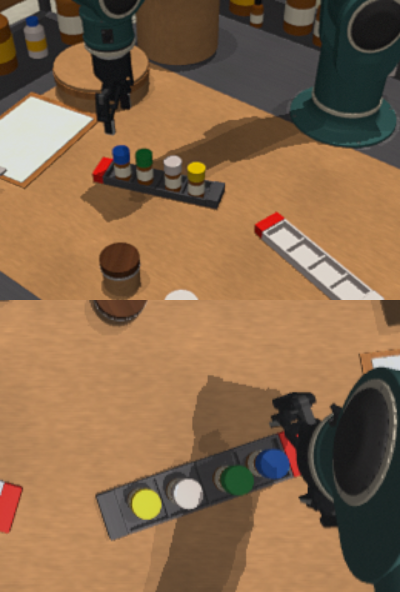

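```bash
python3 - <<'E'
from h import *
s,T=tool(); p=s['tcp_pos']; print(p)
P=[p,p+42*T[:,2],p-42*T[:,2],p-100*T[:,1]]
for n in('scene','top'):
    uv=proj(n,P); print(n,uv)
    i=cv2.imread(f'pics/{n}1.png')
    for k,c in zip(uv.astype(int),((0,0,255),(0,255,0),(255,0,0),(255,0,255))): cv2.circle(i,tuple(int(v) for v in k),3,c,1)
    u=uv[0].astype(int); i=i[max(0,u[1]-90):u[1]+110,max(0,u[0]-120):u[0]+120]
    cv2.imwrite(f'pics/{n}1m.png',cv2.resize(i,None,fx=3,fy=3))
E
```

```text
[ 539.18879589 -273.16474303  156.32916676]
scene [[194.91693201 100.13038185]
 [189.03127648 109.54614495]
 [200.55607793  91.10898027]
 [191.24622502  66.98470322]]
top [[387.6135011  253.37402487]
 [378.96793146 231.74993533]
 [396.37615589 275.29096495]
 [409.23666695 253.2404486 ]]
```

View pics/scene1m.png

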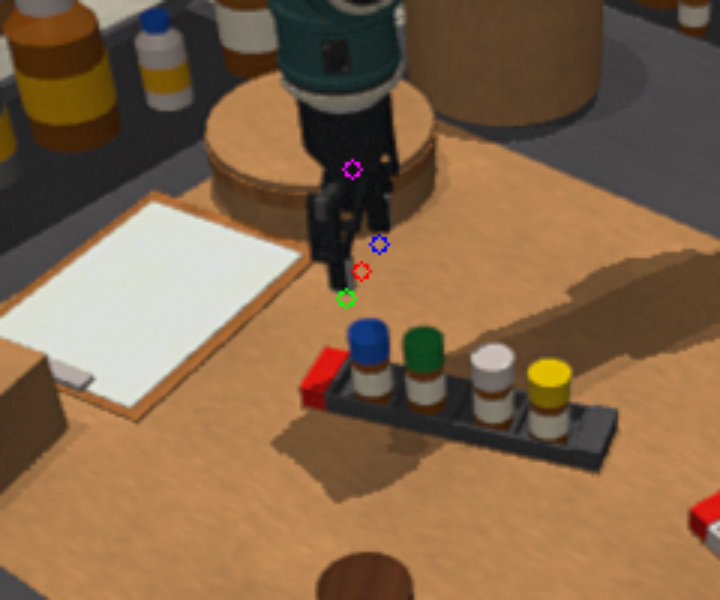

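View pics/top1m.png

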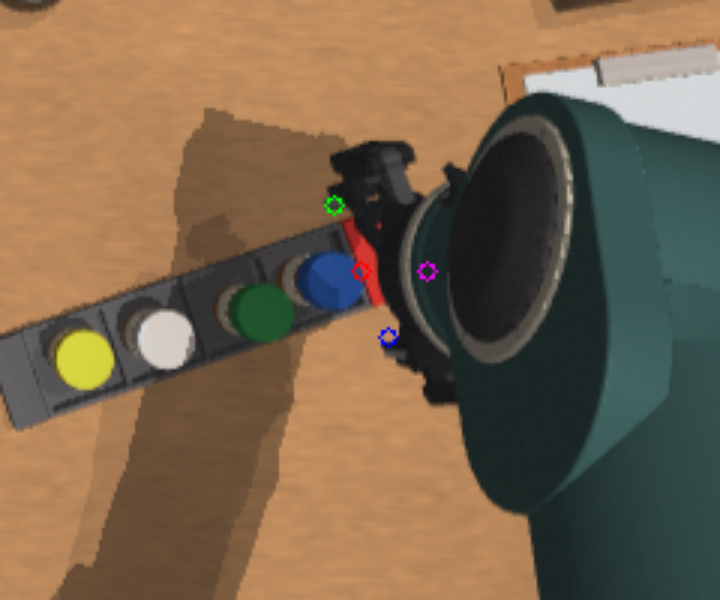

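```bash
python3 plan.py 533 -281 100 19.4 3; python3 -m handwheel '[[0.04,0.3,-0.07,0,0.08,-0.02,85],[0.04,0.3,-0.07,0,0.08,-0.02,85],[0.04,0.2,-0.07,0,0.08,-0.02,85],[0,0,0,0,0,0,85]]'; python3 plan.py 533 -281 48 19.4 3
```

```text
[0.04,0.38,-0.06,0.01,0.07,-0.02],[0.04,0.38,-0.06,0.01,0.07,-0.02],[0.04,0.38,-0.06,0.01,0.07,-0.02],
left [ -6.2  -7.8 -56.3] rot [ 0.003  0.03  -0.007] w 84.9 t 2.325 q [ 0.79  0.51 -0.49  1.72  0.28  0.99  0.57] F [-0.1  0.6 -0.7]
time_s: 2.82
tcp_pos: [529.0, -285.0, 112.9]
tcp_rot: [-0.573, 0.577, -0.412, 0.412]
ft_force: [-0.3, 0.0, -0.1]
width: 84.8
[-0.02,0.43,0.04,0.01,-0.03,0.01],[-0.02,0.43,0.04,0.01,-0.03,0.01],[-0.02,0.43,0.03,0.01,-0.03,0.01],
left [  4.    4.  -64.9] rot [ 0.005 -0.012  0.003] w 84.8 t 2.825 q [ 0.79  0.55 -0.46  1.76  0.31  0.9   0.52] F [-0.3  0.  -0.1]
```

```bash
python3 -m handwheel '[[-0.02,0.3,0.04,0,-0.04,0,85],[-0.02,0.4,0.03,0,-0.02,0,85],[0,0.3,0,0,0,0,85],[0,0.1,0,0,0,0,85],[0,0,0,0,0,0,85]]'; python3 plan.py 533 -281 48 19.4 2
```

```text
time_s: 3.45
tcp_pos: [531.8, -281.5, 53.7]
tcp_rot: [-0.575, 0.579, -0.409, 0.409]
ft_force: [0.7, -0.7, 0.1]
width: 84.8
[-0.00,0.06,0.01,0.02,-0.01,0.01],[-0.00,0.06,0.01,0.02,-0.01,0.01],
left [ 1.2  0.5 -5.7] rot [ 0.005 -0.002  0.003] w 84.8 t 3.45 q [ 0.76  0.63 -0.43  1.79  0.36  0.8   0.49] F [ 0.7 -0.7  0.1]
```

```bash
python3 -m handwheel '[[0,0.1,0,0,0,0,60],[0,0,0,0,0,0,45],[0,0,0,0,0,0,45],[0,0,0,0,0,0,30],[0,0,0,0,0,0,30],[0,0,0,0,0,0,30],[0,0,0,0,0,0,30],[0,0,0,0,0,0,30]]' 40; python3 plan.py 533 -281 150 19.4 3
```

```text
time_s: 4.45
tcp_pos: [532.3, -282.0, 49.6]
tcp_rot: [-0.575, 0.578, -0.409, 0.41]
ft_force: [0.9, 0.2, -1.6]
width: 38.0
[-0.00,-0.67,0.00,0.01,-0.01,0.01],[-0.00,-0.67,0.00,0.01,-0.01,0.01],[-0.00,-0.67,0.01,0.01,-0.01,0.01],
left [  0.7   1.  100.4] rot [ 0.004 -0.002  0.004] w 38.0 t 4.45 q [ 0.75  0.64 -0.43  1.79  0.36  0.79  0.48] F [ 0.9  0.2 -1.6]
```

```bash
python3 -m handwheel '[[0,-0.2,0,0,0,0,30],[0,-0.4,0,0,0,0,30],[0,-0.5,0,0,0,0,30],[0,-0.5,0,0,0,0,30],[0,-0.4,0,0,0,0,30],[0,-0.2,0,0,0,0,30],[0,0,0,0,0,0,30]]' ; python3 - <<'E'
from h import *
for n in('scene','top'):
    cv2.imwrite(f'pics/{n}2.png',grab_frame(n)[:,:,::-1])
a=cv2.imread('pics/scene2.png')[40:240,120:320]; b=cv2.imread('pics/top2.png')[180:320,260:460]
cv2.imwrite('pics/c2.png',np.hstack([cv2.resize(a,(400,400)),cv2.resize(b,(400,280)).copy() if 0 else cv2.copyMakeBorder(cv2.resize(b,(400,280)),0,120,0,0,0)]))
# tray cells
c,s=np.cos(2.88),np.sin(2.88)
for k,l in enumerate((90,30,-30,-90)): print(k,500.5-s*l,203+c*l)
E
python3 plan.py 474 115 165 -15 14
```

```text
time_s: 5.32
tcp_pos: [533.2, -281.4, 170.2]
tcp_rot: [-0.575, 0.578, -0.407, 0.411]
ft_force: [0.3, -0.8, -1.3]
width: 38.2
0 477.22425853050004 116.06186188418228
1 492.7414195101667 174.02062062806075
2 508.2585804898333 231.97937937193925
3 523.7757414695 289.9381381158177
[-0.56,0.00,0.11,0.00,0.29,0.00],[-0.57,0.00,0.08,0.00,0.29,0.00],[-0.57,0.00,0.06,0.00,0.29,0.00],[-0.57,0.00,0.04,0.00,0.29,0.00],[-0.57,0.00,0.01,0.00,0.29,0.00],[-0.57,0.00,-0.01,0.00,0.29,0.00],[-0.57,0.00,-0.04,0.00,0.29,0.00],[-0.57,0.00,-0.06,0.00,0.29,0.00],[-0.57,0.00,-0.09,0.00,0.29,0.00],[-0.56,0.00,-0.11,0.00,0.29,0.00],[-0.56,0.00,-0.13,0.00,0.29,0.00],[-0.55,0.00,-0.16,0.00,0.29,0.00],[-0.54,0.01,-0.18,0.00,0.29,0.00],[-0.53,0.01,-0.21,0.00,0.29,0.00],
left [-58.8 396.2  -4. ] rot [0.    0.599 0.006] w 37.9 t 5.425 q [ 0.8   0.48 -0.49  1.72  0.27  1.    0.55] F [-0.1 -0.7 -1.3]
```

View pics/c2.png

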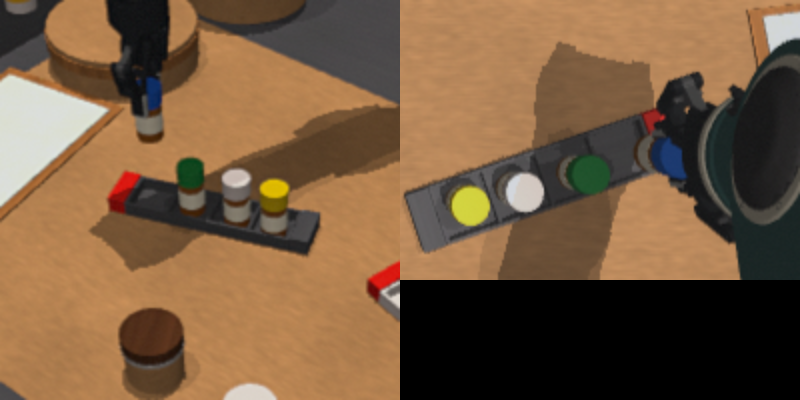

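```bash
python3 -m handwheel '[[-0.3,0,0.06,0,0.15,0,30],[-0.57,0,0.09,0,0.29,0,30],[-0.57,0,0.07,0,0.29,0,30],[-0.57,0,0.05,0,0.29,0,30],[-0.57,0,0.03,0,0.29,0,30],[-0.57,0,0,0,0.29,0,30],[-0.57,0,-0.02,0,0.29,0,30],[-0.57,0,-0.05,0,0.29,0,30],[-0.57,0,-0.07,0,0.29,0,30],[-0.57,0,-0.1,0,0.29,0,30],[-0.56,0,-0.12,0,0.29,0,30],[-0.4,0,-0.1,0,0.2,0,30]]'; python3 plan.py 477 116 165 -15 3
```

```text
time_s: 6.92
tcp_pos: [483.8, 48.1, 158.3]
tcp_rot: [0.452, -0.46, 0.544, -0.537]
ft_force: [0.7, 0.8, -1.3]
width: 38.0
[-0.44,-0.04,-0.12,0.03,0.21,0.01],[-0.43,-0.04,-0.13,0.03,0.21,0.01],[-0.43,-0.04,-0.15,0.03,0.21,0.01],
left [-6.8 67.9  6.7] rot [0.015 0.093 0.004] w 38.0 t 6.925 q [ 0.3   0.31 -0.54  2.    0.2   0.9  -0.51] F [ 0.7  0.8 -1.3]
```

```bash
python3 -m handwheel '[[-0.4,-0.03,-0.11,0.03,0.2,0,30],[-0.38,0,-0.12,0.03,0.2,0,30],[-0.2,0,-0.07,0.03,0.1,0,30],[0,0,0,0,0,0,30],[0,0,0,0,0,0,30]]'; python3 plan.py 477 116 100 -15 3
```

```text
time_s: 7.55
tcp_pos: [476.1, 101.6, 156.7]
tcp_rot: [0.433, -0.438, 0.558, -0.556]
ft_force: [-0.1, -0.5, -1.2]
width: 38.0
[-0.10,0.38,-0.01,0.01,0.04,0.01],[-0.10,0.38,-0.02,0.01,0.04,0.01],[-0.09,0.38,-0.02,0.01,0.04,0.01],
left [  0.9  14.4 -56.7] rot [0.006 0.018 0.005] w 38.0 t 7.55 q [ 0.19  0.31 -0.55  2.    0.21  0.89 -0.71] F [-0.1 -0.5 -1.2]
```

```bash
python3 -m handwheel '[[-0.12,0.25,-0.02,0.01,0.04,0,30],[-0.1,0.3,-0.01,0.01,0.04,0,30],[-0.05,0.3,0,0,0.02,0,30],[0,0.3,0,0,0,0,30],[0,0.2,0,0,0,0,30],[0,0.05,0,0,0,0,30],[0,0,0,0,0,0,30]]'; python3 plan.py 477 116 50 -15 3
```

```text
time_s: 8.43
tcp_pos: [477.1, 114.4, 80.2]
tcp_rot: [0.428, -0.434, 0.561, -0.56]
ft_force: [0.1, -0.1, -1.8]
width: 38.0
[-0.01,0.20,-0.00,0.01,0.00,0.01],[-0.01,0.20,-0.00,0.01,0.00,0.01],[-0.01,0.20,-0.00,0.01,0.00,0.01],
left [ -0.1   1.6 -30.2] rot [0.006 0.001 0.006] w 38.0 t 8.425 q [ 0.12  0.44 -0.5   2.04  0.31  0.74 -0.84] F [ 0.1 -0.1 -1.8]
```

```bash
python3 -m handwheel '[[0,0.2,0,0,0,0,30],[0,0.2,0,0,0,0,30],[0,0.1,0,0,0,0,30],[0,0.05,0,0,0,0,30],[0,0,0,0,0,0,30],[0,0,0,0,0,0,30]]'; python3 plan.py 477 116 50 -15 3
python3 - <<'E'
from h import *
for n in('scene','top'):
    cv2.imwrite(f'pics/{n}3.png',grab_frame(n)[:,:,::-1])
a=cv2.imread('pics/scene3.png')[120:270,270:420]; b=cv2.imread('pics/top3.png')[190:330,70:270]
cv2.imwrite('pics/c3.png',np.hstack([cv2.resize(a,(400,400)),cv2.copyMakeBorder(cv2.resize(b,(400,280)),0,120,0,0,0)]))
E
```

```text
time_s: 9.18
tcp_pos: [477.5, 114.2, 51.5]
tcp_rot: [-0.428, 0.433, -0.561, 0.561]
ft_force: [0.6, 0.2, -0.9]
width: 38.1
[-0.01,0.01,-0.01,0.01,0.00,0.01],[-0.01,0.01,-0.01,0.01,0.00,0.01],[-0.01,0.01,-0.01,0.01,0.00,0.01],
left [-0.5  1.8 -1.5] rot [0.004 0.001 0.006] w 38.1 t 9.175 q [ 0.09  0.49 -0.47  2.06  0.35  0.68 -0.87] F [ 0.6  0.2 -0.9]
```

View pics/c3.png

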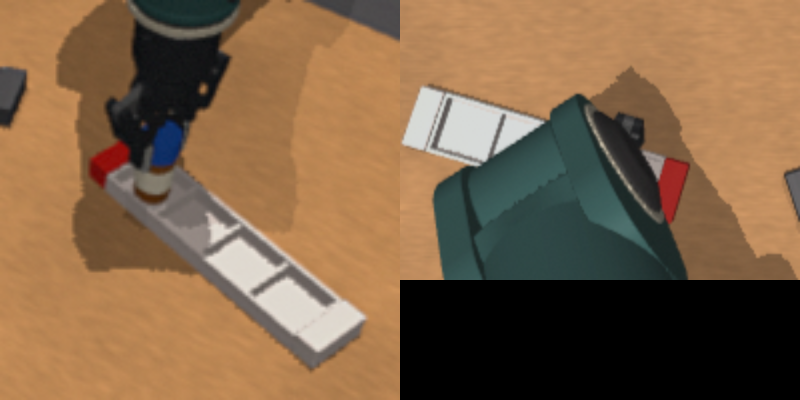

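```bash
python3 -m handwheel '[[0,0.05,0,0,0,0,30],[0,0.02,0,0,0,0,30],[0,0,0,0,0,0,30]]'; python3 plan.py 477 116 50 -15 1;
```

```text
time_s: 9.65
tcp_pos: [478.6, 114.3, 49.2]
tcp_rot: [-0.429, 0.433, -0.56, 0.562]
ft_force: [-1.7, -0.7, 0.3]
width: 38.3
[-0.03,-0.02,-0.04,0.01,0.00,0.04],
left [-1.6  1.7  0.8] rot [0.002 0.001 0.005] w 38.3 t 9.65 q [ 0.09  0.5  -0.46  2.06  0.36  0.67 -0.87] F [-1.7 -0.7  0.3]
```

```bash
python3 -m handwheel '[[0,0,0,0,0,0,42],[0,0,0,0,0,0,46],[0,0,0,0,0,0,55],[0,0,0,0,0,0,75],[0,0,0,0,0,0,85],[0,-0.2,0,0,0,0,85],[0,-0.5,0,0,0,0,85],[0,-0.6,0,0,0,0,85],[0,-0.6,0,0,0,0,85],[0,-0.3,0,0,0,0,85]]'; python3 plan.py 511.5 -233 165 19.4 13;
python3 - <<'E'
from h import *
for n in('scene',):
    cv2.imwrite(f'pics/{n}4.png',grab_frame(n)[:,:,::-1])
a=cv2.imread('pics/scene4.png')[120:270,270:420]; 
cv2.imwrite('pics/c4.png',cv2.resize(a,(400,400)))
E
```

```text
time_s: 10.9
tcp_pos: [478.4, 115.1, 163.8]
tcp_rot: [-0.429, 0.433, -0.56, 0.561]
ft_force: [-0.1, -0.5, -0.5]
width: 84.9
[0.50,0.00,0.19,0.00,-0.31,0.00],[0.51,0.00,0.16,0.00,-0.31,0.00],[0.52,0.00,0.14,0.00,-0.31,0.00],[0.53,0.00,0.12,0.00,-0.31,0.00],[0.53,-0.00,0.09,0.00,-0.31,0.00],[0.53,-0.00,0.07,0.00,-0.31,0.00],[0.54,-0.00,0.04,0.00,-0.31,0.00],[0.54,-0.00,0.02,0.00,-0.31,0.00],[0.54,-0.00,-0.01,0.00,-0.31,0.00],[0.54,-0.00,-0.03,0.00,-0.31,0.00],[0.53,-0.00,-0.06,0.00,-0.31,0.00],[0.53,-0.00,-0.08,0.00,-0.31,0.00],[0.53,-0.00,-0.11,0.00,-0.31,0.00],
left [  33.1 -348.1    1.2] rot [ 0.004 -0.599  0.004] w 84.9 t 10.9 q [ 0.17  0.31 -0.55  1.99  0.21  0.9  -0.75] F [-0.1 -0.5 -0.5]
```

View pics/c4.png

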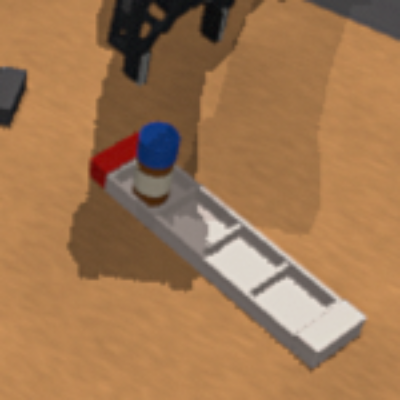

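```bash
cat > chk.py <<'E'
from caps import *
f,n,k,x,y=sys.argv[1],sys.argv[2],sys.argv[3],float(sys.argv[4]),float(sys.argv[5])
m=hues(cv2.cvtColor(cv2.imread(f),cv2.COLOR_BGR2HSV).astype(int))[k]; u,v=proj(n,[[x,y,75]])[0].astype(int)
roi=np.zeros_like(m); roi[v-16:v+16,u-16:u+16]=1; m=(m&roi).astype(float)
x0=np.array([x,y]); r=minimize(lambda p:np.abs(capmask(n,*p)-m).sum(),x0,method='Nelder-Mead',options=dict(initial_simplex=x0+np.array([[0,0],[8,0],[0,8]]),xatol=.05,fatol=.1))
print(k,r.x,r.fun,m.sum())
E
python3 chk.py pics/scene4.png scene blue 478 115
python3 -m handwheel '[[0.35,0,0.12,0,-0.2,0,85],[0.51,0,0.17,0,-0.31,0,85],[0.52,0,0.15,0,-0.31,0,85],[0.53,0,0.12,0,-0.31,0,85],[0.53,0,0.1,0,-0.31,0,85],[0.53,0,0.08,0,-0.31,0,85],[0.54,0,0.05,0,-0.31,0,85],[0.54,0,0.03,0,-0.31,0,85],[0.54,0,0,0,-0.31,0,85],[0.54,0,-0.02,0,-0.31,0,85],[0.53,0,-0.05,0,-0.31,0,85],[0.53,0,-0.07,0,-0.31,0,85],[0.4,0,-0.08,0,-0.25,0,85],[0.2,0,-0.04,0,-0.1,0,85]]'; python3 plan.py 511.5 -233 120 19.4 3
```

```text
blue [480.73 113.68] 54.450980392156865 203.0
time_s: 12.7
tcp_pos: [512.6, -238.5, 160.0]
tcp_rot: [-0.578, 0.583, -0.407, 0.401]
ft_force: [0.7, 0.5, 0.1]
width: 84.8
[-0.04,0.27,0.01,0.02,0.04,-0.00],[-0.04,0.27,0.01,0.02,0.04,-0.00],[-0.04,0.27,0.01,0.02,0.04,-0.00],
left [ -1.1   5.5 -40. ] rot [ 0.011  0.017 -0.002] w 84.8 t 12.7 q [ 0.77  0.44 -0.5   1.81  0.26  0.96  0.52] F [0.7 0.5 0.1]
```

```bash
python3 -m handwheel '[[-0.04,0.3,0.01,0.02,0.04,0,85],[-0.04,0.3,0.01,0.02,0.03,0,85],[-0.02,0.2,0,0.01,0.02,0,85],[0,0,0,0,0,0,85]]'; python3 plan.py 511.5 -233 50 19.4 3
```

```text
time_s: 13.2
tcp_pos: [510.7, -230.6, 115.7]
tcp_rot: [-0.577, 0.578, -0.41, 0.406]
ft_force: [0.2, 0.5, 0.7]
width: 85.1
[0.02,0.44,0.00,0.01,0.01,-0.01],[0.02,0.44,0.00,0.01,0.01,-0.01],[0.02,0.44,0.00,0.01,0.01,-0.01],
left [  0.8  -2.4 -65.7] rot [ 0.004  0.003 -0.004] w 85.1 t 13.2 q [ 0.75  0.49 -0.48  1.86  0.29  0.87  0.47] F [0.2 0.5 0.7]
```

```bash
python3 -m handwheel '[[0.02,0.35,0,0.01,0.01,0,85],[0.02,0.4,0,0.01,0,0,85],[0,0.3,0,0,0,0,85],[0,0.1,0,0,0,0,85],[0,0,0,0,0,0,85]]'; python3 plan.py 511.5 -233 50 19.4 1
```

```text
time_s: 13.82
tcp_pos: [511.6, -232.0, 55.1]
tcp_rot: [0.578, -0.577, 0.409, -0.407]
ft_force: [-0.4, 0.3, -0.8]
width: 85.1
[0.02,0.10,-0.01,0.00,0.01,-0.02],
left [-0.1 -1.  -5.1] rot [ 0.     0.002 -0.004] w 85.1 t 13.825 q [ 0.72  0.58 -0.44  1.89  0.35  0.76  0.43] F [-0.4  0.3 -0.8]
```

```bash
python3 -m handwheel '[[0.01,0.1,0,0,0,0,60],[0,0,0,0,0,0,45],[0,0,0,0,0,0,45],[0,0,0,0,0,0,30],[0,0,0,0,0,0,30],[0,0,0,0,0,0,30],[0,0,0,0,0,0,30]]' 40; python3 plan.py 511.5 -233 50 19.4 1;  python3 -m handwheel '[[0,-0.2,0,0,0,0,30],[0,-0.4,0,0,0,0,30],[0,-0.5,0,0,0,0,30],[0,-0.5,0,0,0,0,30],[0,-0.4,0,0,0,0,30],[0,-0.2,0,0,0,0,30]]';python3 plan.py 492.7 174 170 -15 14; python3 - <<'E'
from h import *
cv2.imwrite('pics/scene5.png',grab_frame('scene')[:,:,::-1])
cv2.imwrite('pics/c5.png',cv2.resize(cv2.imread('pics/scene5.png')[40:240,120:320],(400,400)))
E
```

```text
time_s: 14.7
tcp_pos: [512.5, -232.9, 51.2]
tcp_rot: [0.578, -0.577, 0.409, -0.408]
ft_force: [-0.5, -0.6, -0.5]
width: 37.6
[-0.00,0.02,-0.02,-0.01,0.01,-0.01],
left [-1.  -0.1 -1.2] rot [-0.001  0.001 -0.002] w 37.6 t 14.7 q [ 0.72  0.59 -0.44  1.89  0.35  0.75  0.42] F [-0.5 -0.6 -0.5]
time_s: 15.45
tcp_pos: [512.8, -232.9, 170.5]
tcp_rot: [0.578, -0.577, 0.407, -0.409]
ft_force: [-0.1, 0.3, -1.5]
width: 38.1
[-0.56,0.00,0.17,-0.00,0.29,-0.00],[-0.56,0.00,0.14,-0.00,0.29,-0.00],[-0.57,0.00,0.12,-0.00,0.29,-0.00],[-0.57,0.00,0.09,-0.00,0.29,-0.00],[-0.58,0.00,0.07,-0.00,0.29,-0.00],[-0.58,0.00,0.04,-0.00,0.29,-0.00],[-0.58,0.00,0.02,-0.00,0.29,-0.00],[-0.58,0.00,-0.01,-0.00,0.29,-0.00],[-0.58,0.00,-0.03,-0.00,0.29,-0.00],[-0.58,0.00,-0.06,-0.00,0.29,-0.00],[-0.58,0.00,-0.08,-0.00,0.29,-0.00],[-0.57,0.00,-0.11,-0.00,0.29,-0.00],[-0.57,0.00,-0.13,-0.00,0.29,-0.00],[-0.56,0.00,-0.15,-0.00,0.29,-0.00],
left [-20.1 406.9  -0.5] rot [-0.003  0.603 -0.001] w 38.1 t 15.45 q [ 0.78  0.42 -0.51  1.82  0.24  0.97  0.51] F [-0.1  0.3 -1.5]
```

View pics/c5.png

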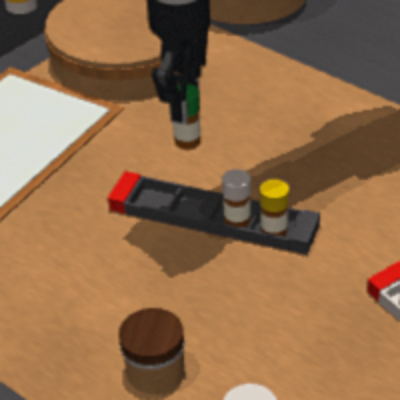

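```bash
python3 -m handwheel '[[-0.3,0,0.1,0,0.15,0,30],[-0.56,0,0.16,0,0.29,0,30],[-0.56,0,0.13,0,0.29,0,30],[-0.57,0,0.11,0,0.29,0,30],[-0.58,0,0.08,0,0.29,0,30],[-0.58,0,0.06,0,0.29,0,30],[-0.58,0,0.03,0,0.29,0,30],[-0.58,0,0,0,0.29,0,30],[-0.58,0,-0.02,0,0.29,0,30],[-0.58,0,-0.05,0,0.29,0,30],[-0.58,0,-0.07,0,0.29,0,30],[-0.57,0,-0.1,0,0.29,0,30],[-0.57,0,-0.13,0,0.29,0,30],[-0.35,0,-0.1,0,0.2,0,30],[-0.2,0,-0.05,0,0.1,0,30],[0,0,0,0,0,0,30]]'; python3 plan.py 492.7 174 120 -15 3
```

```text
time_s: 17.5
tcp_pos: [493.2, 172.5, 169.6]
tcp_rot: [0.428, -0.429, 0.563, -0.562]
ft_force: [-0.0, -0.2, -0.6]
width: 37.7
[-0.01,0.33,-0.01,0.01,-0.01,-0.00],[-0.01,0.33,-0.01,0.01,-0.01,-0.00],[-0.01,0.33,-0.01,0.01,-0.01,-0.00],
left [ -0.5   1.5 -49.6] rot [ 0.002 -0.006 -0.   ] w 37.7 t 17.5 q [ 0.07  0.36 -0.56  1.91  0.23  0.94 -0.87] F [-0.  -0.2 -0.6]
```

Very good alignment; lower.

```bash
python3 -m handwheel '[[-0.01,0.25,-0.01,0,0,0,30],[-0.01,0.35,0,0,0,0,30],[0,0.35,0,0,0,0,30],[0,0.35,0,0,0,0,30],[0,0.3,0,0,0,0,30],[0,0.15,0,0,0,0,30],[0,0.05,0,0,0,0,30],[0,0,0,0,0,0,30]]'; python3 plan.py 492.7 174 52 -15 3
```

```text
time_s: 18.5
tcp_pos: [492.1, 171.5, 71.8]
tcp_rot: [0.427, -0.43, 0.564, -0.562]
ft_force: [-0.1, -0.8, -1.0]
width: 38.1
[-0.02,0.13,0.00,0.01,-0.02,0.00],[-0.02,0.13,-0.00,0.01,-0.02,0.00],[-0.02,0.13,-0.00,0.01,-0.02,0.00],
left [  0.6   2.5 -19.8] rot [ 0.005 -0.008  0.002] w 38.1 t 18.5 q [ 0.01  0.5  -0.5   1.98  0.34  0.75 -0.96] F [-0.1 -0.8 -1. ]
```

```bash
python3 -m handwheel '[[-0.02,0.15,0,0.01,-0.01,0,30],[-0.02,0.15,0,0.01,-0.01,0,30],[0,0.08,0,0,0,0,30],[0,0.04,0,0,0,0,30],[0,0.02,0,0,0,0,30],[0,0,0,0,0,0,30]]'; python3 plan.py 492.7 174 51 -15 3
```

```text
time_s: 19.25
tcp_pos: [493.6, 174.4, 51.2]
tcp_rot: [-0.429, 0.429, -0.561, 0.562]
ft_force: [-0.4, -0.4, -0.6]
width: 37.9
[0.00,0.00,-0.01,-0.00,-0.01,0.00],[0.00,0.00,-0.01,-0.00,-0.01,0.00],[0.00,0.00,-0.01,-0.00,-0.01,0.00],
left [-0.9 -0.4 -0.2] rot [-0.002 -0.004  0.001] w 37.9 t 19.25 q [-0.01  0.54 -0.48  1.98  0.37  0.71 -0.99] F [-0.4 -0.4 -0.6]
```

```bash
python3 -m handwheel '[[0,0.03,0,0,0,0,30],[0,0,0,0,0,0,30]]'; python3 -m handwheel '[[0,0,0,0,0,0,42],[0,0,0,0,0,0,46],[0,0,0,0,0,0,55],[0,0,0,0,0,0,75],[0,0,0,0,0,0,85],[0,-0.2,0,0,0,0,85],[0,-0.5,0,0,0,0,85],[0,-0.6,0,0,0,0,85],[0,-0.6,0,0,0,0,85],[0,-0.3,0,0,0,0,85]]'; python3 plan.py 492.5 -167.5 165 19.4 13;
python3 - <<'E'
from h import *
cv2.imwrite(f'pics/scene6.png',grab_frame('scene')[:,:,::-1])
a=cv2.imread('pics/scene6.png')[120:270,270:420]; 
cv2.imwrite('pics/c6.png',cv2.resize(a,(400,400)))
E
python3 chk.py pics/scene6.png scene green 493 174
```

```text
time_s: 19.5
tcp_pos: [494.1, 175.0, 51.1]
tcp_rot: [-0.43, 0.429, -0.561, 0.563]
ft_force: [-0.5, 0.5, -1.4]
width: 38.1
time_s: 20.75
tcp_pos: [493.2, 175.2, 165.4]
tcp_rot: [-0.43, 0.429, -0.561, 0.562]
ft_force: [0.2, 0.6, -0.8]
width: 85.2
[0.51,0.00,0.14,-0.00,-0.31,0.00],[0.51,0.00,0.11,-0.00,-0.31,0.00],[0.52,0.00,0.09,-0.00,-0.31,0.00],[0.52,0.00,0.06,-0.00,-0.31,0.00],[0.53,0.00,0.04,-0.00,-0.31,0.00],[0.53,0.00,0.02,-0.00,-0.31,0.00],[0.53,0.00,-0.01,-0.00,-0.31,0.00],[0.53,0.00,-0.03,-0.00,-0.31,0.00],[0.52,0.00,-0.06,-0.00,-0.31,0.00],[0.52,0.00,-0.08,-0.00,-0.31,0.00],[0.52,0.00,-0.11,-0.00,-0.31,0.00],[0.51,0.00,-0.13,-0.00,-0.31,0.00],[0.50,0.00,-0.15,-0.00,-0.31,0.00],
left [  -0.7 -342.7   -0.4] rot [-0.002 -0.603  0.001] w 85.2 t 20.75 q [ 0.07  0.36 -0.56  1.91  0.24  0.93 -0.88] F [ 0.2  0.6 -0.8]
green [493.08 172.56] 48.8235294117647 224.0
```

View pics/c6.png

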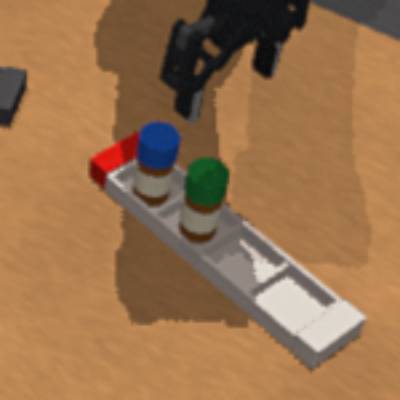

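```bash
python3 -m handwheel '[[0.35,0,0.09,0,-0.2,0,85],[0.51,0,0.12,0,-0.31,0,85],[0.51,0,0.1,0,-0.31,0,85],[0.52,0,0.07,0,-0.31,0,85],[0.53,0,0.05,0,-0.31,0,85],[0.53,0,0.03,0,-0.31,0,85],[0.53,0,0,0,-0.31,0,85],[0.53,0,-0.02,0,-0.31,0,85],[0.52,0,-0.05,0,-0.31,0,85],[0.52,0,-0.07,0,-0.31,0,85],[0.52,0,-0.1,0,-0.31,0,85],[0.51,0,-0.12,0,-0.31,0,85],[0.35,0,-0.1,0,-0.25,0,85],[0.17,0,-0.05,0,-0.1,0,85]]'; python3 plan.py 492.5 -167.5 120 19.4 3
```

```text
time_s: 22.55
tcp_pos: [492.7, -169.6, 159.7]
tcp_rot: [-0.579, 0.58, -0.407, 0.403]
ft_force: [0.4, -0.5, 0.3]
width: 84.8
[-0.01,0.26,0.01,0.01,0.03,-0.01],[-0.01,0.26,0.00,0.01,0.03,-0.01],[-0.01,0.26,0.00,0.01,0.03,-0.01],
left [ -0.2   2.1 -39.7] rot [ 0.005  0.012 -0.003] w 84.8 t 22.55 q [ 0.72  0.37 -0.54  1.92  0.24  0.92  0.41] F [ 0.4 -0.5  0.3]
```

```bash
python3 -m handwheel '[[-0.02,0.3,0,0.01,0.03,0,85],[-0.02,0.3,0,0.01,0.03,0,85],[0,0.2,0,0,0,0,85],[0,0,0,0,0,0,85]]'; python3 plan.py 492.5 -167.5 50 19.4 3
```

```text
time_s: 23.05
tcp_pos: [491.0, -165.3, 115.5]
tcp_rot: [0.578, -0.578, 0.41, -0.406]
ft_force: [-0.1, -0.0, 0.3]
width: 85.6
[0.02,0.44,0.01,0.01,0.01,-0.01],[0.02,0.44,0.01,0.01,0.01,-0.01],[0.02,0.44,0.01,0.01,0.01,-0.01],
left [  1.5  -2.2 -65.5] rot [ 0.004  0.002 -0.005] w 85.6 t 23.05 q [ 0.69  0.43 -0.52  1.96  0.28  0.83  0.36] F [-0.1 -0.   0.3]
```

```bash
python3 -m handwheel '[[0.02,0.35,0.01,0.01,0,0,85],[0.02,0.4,0.01,0.01,0,0,85],[0,0.3,0,0,0,0,85],[0,0.1,0,0,0,0,85],[0,0,0,0,0,0,85]]'; python3 plan.py 492.5 -167.5 50 19.4 1
python3 - <<'E'
from h import *
cv2.imwrite(f'pics/scene7.png',grab_frame('scene')[:,:,::-1])
a=cv2.imread('pics/scene7.png')[80:230,150:300]; 
cv2.imwrite('pics/c7.png',cv2.resize(a,(500,500)))
E
```

```text
time_s: 23.68
tcp_pos: [492.9, -166.2, 54.8]
tcp_rot: [0.579, -0.577, 0.409, -0.406]
ft_force: [-0.3, 0.1, 0.2]
width: 84.9
[0.02,0.09,-0.02,-0.00,0.02,-0.03],
left [-0.4 -1.3 -4.8] rot [-0.     0.003 -0.005] w 84.9 t 23.675 q [ 0.65  0.53 -0.47  1.99  0.35  0.71  0.31] F [-0.3  0.1  0.2]
```

View pics/c7.png

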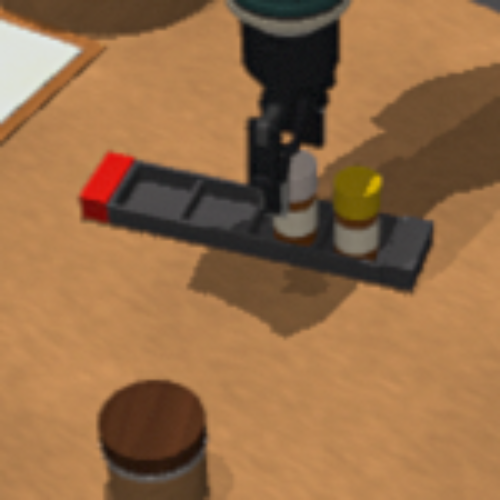

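```bash
python3 -m handwheel '[[0.02,0.1,0,0,0,0,60],[0,0,0,0,0,0,45],[0,0,0,0,0,0,45],[0,0,0,0,0,0,30],[0,0,0,0,0,0,30],[0,0,0,0,0,0,30],[0,0,0,0,0,0,30]]' 40; python3 plan.py 492.5 -167.5 50 19.4 1;  python3 -m handwheel '[[0,-0.2,0,0,0,0,30],[0,-0.4,0,0,0,0,30],[0,-0.5,0,0,0,0,30],[0,-0.5,0,0,0,0,30],[0,-0.4,0,0,0,0,30],[0,-0.2,0,0,0,0,30]]';python3 plan.py 508.3 232 170 -15 14; python3 - <<'E'
from h import *
cv2.imwrite('pics/scene8.png',grab_frame('scene')[:,:,::-1])
cv2.imwrite('pics/c8.png',cv2.resize(cv2.imread('pics/scene8.png')[40:240,120:320],(400,400)))
E
```

```text
time_s: 24.6
tcp_pos: [494.0, -167.7, 50.9]
tcp_rot: [0.579, -0.576, 0.408, -0.407]
ft_force: [0.2, 0.0, -0.8]
width: 38.1
[-0.01,0.02,-0.03,-0.01,0.02,-0.02],
left [-1.5  0.2 -0.9] rot [-0.002  0.003 -0.003] w 38.1 t 24.6 q [ 0.65  0.53 -0.47  1.99  0.36  0.7   0.3 ] F [ 0.2  0.  -0.8]
time_s: 25.35
tcp_pos: [493.6, -167.5, 166.7]
tcp_rot: [0.579, -0.577, 0.408, -0.407]
ft_force: [-0.7, 0.1, -1.4]
width: 38.4
[-0.53,-0.00,0.21,-0.00,0.29,-0.00],[-0.54,-0.00,0.19,-0.00,0.29,-0.00],[-0.55,-0.00,0.16,-0.00,0.29,-0.00],[-0.55,-0.00,0.14,-0.00,0.29,-0.00],[-0.56,-0.00,0.12,-0.00,0.29,-0.00],[-0.56,-0.00,0.09,-0.00,0.29,-0.00],[-0.57,-0.00,0.07,-0.00,0.29,-0.00],[-0.57,-0.00,0.04,-0.00,0.29,-0.00],[-0.57,-0.00,0.02,-0.00,0.29,-0.00],[-0.57,-0.00,-0.01,-0.00,0.29,-0.00],[-0.57,-0.00,-0.03,-0.00,0.29,-0.00],[-0.57,-0.00,-0.05,-0.00,0.29,-0.00],[-0.57,-0.00,-0.08,-0.00,0.29,-0.00],[-0.56,-0.00,-0.10,-0.00,0.29,-0.00],
left [ 14.7 399.5   3.3] rot [-0.001  0.604 -0.004] w 38.4 t 25.35 q [ 0.73  0.36 -0.55  1.92  0.23  0.93  0.41] F [-0.7  0.1 -1.4]
```

View pics/c8.png

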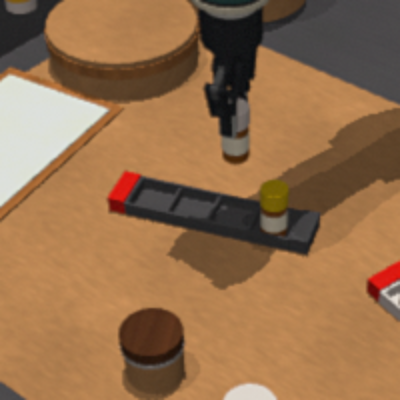

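```bash
python3 -m handwheel '[[-0.3,0,0.11,0,0.15,0,30],[-0.54,0,0.2,0,0.29,0,30],[-0.55,0,0.18,0,0.29,0,30],[-0.55,0,0.15,0,0.29,0,30],[-0.56,0,0.12,0,0.29,0,30],[-0.56,0,0.1,0,0.29,0,30],[-0.57,0,0.08,0,0.29,0,30],[-0.57,0,0.05,0,0.29,0,30],[-0.57,0,0.03,0,0.29,0,30],[-0.57,0,0,0,0.29,0,30],[-0.57,0,-0.02,0,0.29,0,30],[-0.57,0,-0.05,0,0.29,0,30],[-0.56,0,-0.07,0,0.29,0,30],[-0.35,0,-0.06,0,0.2,0,30],[-0.2,0,-0.04,0,0.1,0,30],[0,0,0,0,0,0,30]]'; python3 plan.py 508.3 232 120 -15 3
```

```text
time_s: 27.4
tcp_pos: [505.9, 230.4, 161.5]
tcp_rot: [0.427, -0.431, 0.565, -0.559]
ft_force: [0.4, -0.5, -1.5]
width: 38.0
[-0.01,0.28,0.02,0.02,-0.01,-0.00],[-0.01,0.28,0.01,0.02,-0.01,-0.00],[-0.01,0.28,0.01,0.02,-0.01,-0.00],
left [  2.4   1.6 -41.5] rot [ 0.01  -0.006 -0.   ] w 38.0 t 27.4 q [-0.03  0.43 -0.56  1.83  0.27  0.96 -0.97] F [ 0.4 -0.5 -1.5]
```

```bash
python3 -m handwheel '[[-0.01,0.25,0.02,0.02,0,0,30],[-0.01,0.35,0.01,0.01,0,0,30],[0,0.35,0.01,0.01,0,0,30],[0,0.35,0,0,0,0,30],[0,0.2,0,0,0,0,30],[0,0.1,0,0,0,0,30],[0,0.05,0,0,0,0,30],[0,0,0,0,0,0,30]]'; python3 plan.py 508.3 232 51 -15 3
```

```text
time_s: 28.4
tcp_pos: [507.6, 228.2, 72.0]
tcp_rot: [0.427, -0.43, 0.564, -0.562]
ft_force: [0.1, -0.4, -1.4]
width: 37.7
[-0.03,0.14,-0.00,0.01,-0.02,0.00],[-0.03,0.14,-0.00,0.01,-0.02,0.00],[-0.03,0.14,-0.00,0.01,-0.02,0.00],
left [  0.7   3.8 -21. ] rot [ 0.005 -0.007  0.002] w 37.7 t 28.4 q [-0.08  0.56 -0.5   1.89  0.36  0.79 -1.05] F [ 0.1 -0.4 -1.4]
```

```bash
python3 -m handwheel '[[-0.03,0.15,0,0.01,-0.01,0,30],[-0.02,0.15,0,0.01,-0.01,0,30],[-0.01,0.08,0,0,0,0,30],[0,0.05,0,0,0,0,30],[0,0.02,0,0,0,0,30],[0,0,0,0,0,0,30]]'; python3 plan.py 508.3 232 51 -15 3
```

```text
time_s: 29.15
tcp_pos: [509.4, 232.5, 51.2]
tcp_rot: [-0.43, 0.429, -0.561, 0.562]
ft_force: [-1.2, -1.0, -2.2]
width: 38.1
[0.01,0.00,-0.01,-0.00,-0.01,0.00],[0.01,0.00,-0.01,-0.00,-0.01,0.00],[0.01,0.00,-0.01,-0.00,-0.01,0.00],
left [-1.1 -0.5 -0.2] rot [-0.002 -0.004  0.   ] w 38.1 t 29.15 q [-0.11  0.59 -0.48  1.89  0.39  0.75 -1.07] F [-1.2 -1.  -2.2]
```

```bash
python3 -m handwheel '[[0,0.03,0,0,0,0,30],[0,0,0,0,0,0,30]]'; python3 -m handwheel '[[0,0,0,0,0,0,42],[0,0,0,0,0,0,46],[0,0,0,0,0,0,55],[0,0,0,0,0,0,75],[0,0,0,0,0,0,85],[0,-0.2,0,0,0,0,85],[0,-0.5,0,0,0,0,85],[0,-0.6,0,0,0,0,85],[0,-0.6,0,0,0,0,85],[0,-0.3,0,0,0,0,85]]'; python3 plan.py 478.5 -113.5 165 19.4 13;
python3 - <<'E'
from h import *
cv2.imwrite(f'pics/scene9.png',grab_frame('scene')[:,:,::-1])
a=cv2.imread('pics/scene9.png')[120:270,270:420]; 
cv2.imwrite('pics/c9.png',cv2.resize(a,(400,400)))
E
python3 chk.py pics/scene9.png scene yellow 478.5 -113.5
```

```text
time_s: 29.4
tcp_pos: [509.9, 233.2, 51.0]
tcp_rot: [-0.43, 0.429, -0.561, 0.562]
ft_force: [0.6, -0.2, -1.1]
width: 38.1
time_s: 30.65
tcp_pos: [509.1, 233.2, 165.3]
tcp_rot: [-0.43, 0.429, -0.561, 0.562]
ft_force: [-0.5, -0.5, -0.6]
width: 85.2
[0.53,0.00,0.09,-0.00,-0.31,0.00],[0.53,0.00,0.07,-0.00,-0.31,0.00],[0.53,0.00,0.04,-0.00,-0.31,0.00],[0.54,0.00,0.02,-0.00,-0.31,0.00],[0.54,0.00,-0.00,-0.00,-0.31,0.00],[0.53,0.00,-0.03,-0.00,-0.31,0.00],[0.53,0.00,-0.05,-0.00,-0.31,0.00],[0.53,0.00,-0.08,-0.00,-0.31,0.00],[0.53,0.00,-0.10,-0.00,-0.31,0.00],[0.52,0.00,-0.13,-0.00,-0.31,0.00],[0.51,0.00,-0.15,-0.00,-0.31,0.00],[0.51,0.00,-0.18,-0.00,-0.31,0.00],[0.50,0.00,-0.20,-0.00,-0.31,0.00],
left [-3.060e+01 -3.467e+02 -3.000e-01] rot [-0.002 -0.603  0.   ] w 85.2 t 30.65 q [-0.04  0.43 -0.56  1.83  0.27  0.96 -0.98] F [-0.5 -0.5 -0.6]
yellow [ 478.7  -113.89] 30.211764705882352 189.0
```

View pics/c9.png

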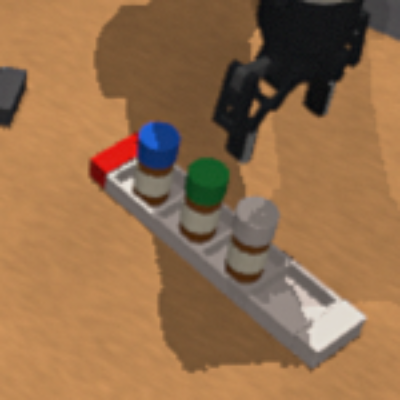

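Three jars stand in order (blue, green, white); now yellow.

```bash
python3 -m handwheel '[[0.35,0,0.05,0,-0.2,0,85],[0.53,0,0.07,0,-0.31,0,85],[0.53,0,0.05,0,-0.31,0,85],[0.54,0,0.03,0,-0.31,0,85],[0.54,0,0.01,0,-0.31,0,85],[0.53,0,-0.02,0,-0.31,0,85],[0.53,0,-0.04,0,-0.31,0,85],[0.53,0,-0.07,0,-0.31,0,85],[0.53,0,-0.09,0,-0.31,0,85],[0.52,0,-0.12,0,-0.31,0,85],[0.52,0,-0.14,0,-0.31,0,85],[0.51,0,-0.17,0,-0.31,0,85],[0.35,0,-0.13,0,-0.25,0,85],[0.17,0,-0.07,0,-0.1,0,85]]'; python3 plan.py 478.5 -113.5 120 19.4 3
```

```text
time_s: 32.45
tcp_pos: [477.9, -116.3, 159.7]
tcp_rot: [-0.579, 0.58, -0.407, 0.403]
ft_force: [-0.2, 0.0, 0.4]
width: 84.7
[-0.02,0.26,0.01,0.01,0.03,-0.01],[-0.02,0.26,0.01,0.01,0.03,-0.01],[-0.02,0.26,0.01,0.01,0.03,-0.01],
left [  0.6   2.8 -39.7] rot [ 0.005  0.011 -0.003] w 84.7 t 32.45 q [ 0.67  0.32 -0.58  1.99  0.22  0.9   0.33] F [-0.2  0.   0.4]
```

```bash
python3 -m handwheel '[[-0.02,0.3,0,0.01,0.03,0,85],[-0.02,0.3,0,0.01,0.03,0,85],[0,0.2,0,0,0,0,85],[0,0,0,0,0,0,85]]'; python3 plan.py 478.5 -113.5 50 19.4 3
```

```text
time_s: 32.95
tcp_pos: [476.3, -112.2, 115.6]
tcp_rot: [0.578, -0.577, 0.41, -0.406]
ft_force: [0.5, -0.5, 0.1]
width: 84.9
[0.02,0.44,0.01,0.01,0.00,-0.01],[0.01,0.44,0.01,0.01,0.00,-0.01],[0.01,0.44,0.01,0.01,0.00,-0.01],
left [  2.2  -1.3 -65.6] rot [ 0.003  0.002 -0.005] w 84.9 t 32.95 q [ 0.64  0.39 -0.55  2.03  0.27  0.8   0.27] F [ 0.5 -0.5  0.1]
```

```bash
python3 -m handwheel '[[0.01,0.35,0.01,0.01,0,0,85],[0.01,0.4,0.01,0.01,0,0,85],[0,0.3,0,0,0,0,85],[0,0.1,0,0,0,0,85],[0,0,0,0,0,0,85]]'; python3 plan.py 478.5 -113.5 50 19.4 1;python3 -m handwheel '[[0.02,0.1,0,0,0,0,60],[0,0,0,0,0,0,45],[0,0,0,0,0,0,45],[0,0,0,0,0,0,30],[0,0,0,0,0,0,30],[0,0,0,0,0,0,30],[0,0,0,0,0,0,30]]' 40; python3 plan.py 478.5 -113.5 50 19.4 1
```

```text
time_s: 33.58
tcp_pos: [477.9, -111.9, 55.0]
tcp_rot: [0.579, -0.576, 0.409, -0.406]
ft_force: [0.2, -0.6, 0.7]
width: 85.1
[0.03,0.10,0.00,-0.01,0.02,-0.03],
left [ 0.6 -1.6 -5. ] rot [-0.001  0.003 -0.005] w 85.1 t 33.575 q [ 0.59  0.49 -0.5   2.06  0.36  0.68  0.19] F [ 0.2 -0.6  0.7]
time_s: 34.45
tcp_pos: [479.0, -113.3, 51.0]
tcp_rot: [0.579, -0.576, 0.408, -0.407]
ft_force: [0.5, -0.5, 0.1]
width: 37.7
[0.00,0.02,-0.01,-0.02,0.02,-0.02],
left [-0.5 -0.2 -1. ] rot [-0.002  0.003 -0.003] w 37.7 t 34.45 q [ 0.58  0.5  -0.49  2.06  0.37  0.67  0.19] F [ 0.5 -0.5  0.1]
```

```bash
python3 -m handwheel '[[0,-0.2,0,0,0,0,30],[0,-0.4,0,0,0,0,30],[0,-0.5,0,0,0,0,30],[0,-0.5,0,0,0,0,30],[0,-0.4,0,0,0,0,30],[0,-0.2,0,0,0,0,30]]';python3 plan.py 523.8 290 170 -15 14; python3 - <<'E'
from h import *
cv2.imwrite('pics/scene10.png',grab_frame('scene')[:,:,::-1])
cv2.imwrite('pics/c10.png',cv2.resize(cv2.imread('pics/scene10.png')[40:240,120:320],(400,400)))
E
```

```text
time_s: 35.2
tcp_pos: [478.5, -113.1, 166.7]
tcp_rot: [0.579, -0.576, 0.408, -0.407]
ft_force: [-0.4, 0.0, -1.1]
width: 37.8
[-0.52,-0.00,0.25,-0.00,0.29,-0.00],[-0.53,-0.00,0.23,-0.00,0.29,-0.00],[-0.54,-0.00,0.21,-0.00,0.29,-0.00],[-0.55,-0.00,0.18,-0.00,0.29,-0.00],[-0.56,-0.00,0.16,-0.00,0.29,-0.00],[-0.56,-0.00,0.14,-0.00,0.29,-0.00],[-0.57,-0.00,0.11,-0.00,0.29,-0.00],[-0.57,-0.00,0.09,-0.00,0.29,-0.00],[-0.58,-0.00,0.06,-0.00,0.29,-0.00],[-0.58,-0.00,0.04,-0.00,0.29,-0.00],[-0.58,-0.00,0.01,-0.00,0.29,-0.00],[-0.58,-0.00,-0.01,-0.00,0.29,-0.00],[-0.58,-0.00,-0.04,-0.00,0.29,-0.00],[-0.58,-0.00,-0.06,-0.00,0.29,-0.00],
left [ 45.3 403.1   3.3] rot [-0.001  0.604 -0.004] w 37.8 t 35.2 q [ 0.68  0.31 -0.59  1.99  0.21  0.91  0.32] F [-0.4  0.  -1.1]
```

View pics/c10.png

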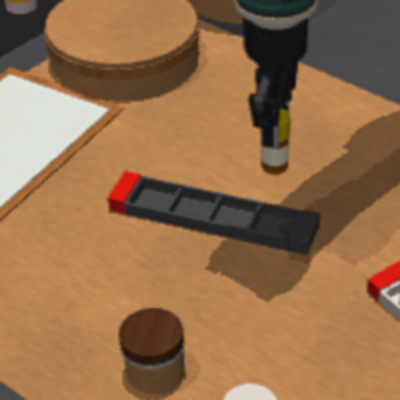

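```bash
python3 -m handwheel '[[-0.3,0,0.14,0,0.15,0,30],[-0.53,0,0.24,0,0.29,0,30],[-0.54,0,0.22,0,0.29,0,30],[-0.55,0,0.19,0,0.29,0,30],[-0.56,0,0.17,0,0.29,0,30],[-0.56,0,0.15,0,0.29,0,30],[-0.57,0,0.12,0,0.29,0,30],[-0.57,0,0.1,0,0.29,0,30],[-0.58,0,0.07,0,0.29,0,30],[-0.58,0,0.05,0,0.29,0,30],[-0.58,0,0.02,0,0.29,0,30],[-0.58,0,0,0,0.29,0,30],[-0.57,0,-0.03,0,0.29,0,30],[-0.35,0,-0.02,0,0.2,0,30],[-0.2,0,-0.02,0,0.1,0,30],[0,0,0,0,0,0,30]]'; python3 plan.py 523.8 290 120 -15 3
```

```text
time_s: 37.25
tcp_pos: [522.7, 287.6, 160.5]
tcp_rot: [0.426, -0.431, 0.565, -0.56]
ft_force: [0.3, -0.5, -1.7]
width: 38.0
[-0.02,0.27,0.01,0.02,-0.01,0.00],[-0.02,0.27,0.00,0.02,-0.01,0.00],[-0.02,0.27,0.00,0.02,-0.01,0.00],
left [  1.1   2.4 -40.5] rot [ 0.01  -0.006  0.001] w 38.0 t 37.25 q [-0.13  0.5  -0.56  1.73  0.3   1.   -1.06] F [ 0.3 -0.5 -1.7]
```

```bash
python3 -m handwheel '[[-0.03,0.25,0.01,0.02,0,0,30],[-0.03,0.35,0.01,0.01,0,0,30],[-0.01,0.35,0.01,0.01,0,0,30],[0,0.35,0,0,0,0,30],[0,0.2,0,0,0,0,30],[0,0.1,0,0,0,0,30],[0,0.05,0,0,0,0,30],[0,0,0,0,0,0,30]]'; python3 plan.py 523.8 290 51 -15 3
```

```text
time_s: 38.25
tcp_pos: [524.6, 288.0, 71.0]
tcp_rot: [0.426, -0.43, 0.563, -0.562]
ft_force: [0.8, -0.2, -0.5]
width: 38.1
[-0.01,0.13,-0.01,0.01,-0.02,0.01],[-0.01,0.13,-0.01,0.01,-0.02,0.01],[-0.01,0.13,-0.01,0.01,-0.02,0.01],
left [ -0.8   2.  -20. ] rot [ 0.005 -0.008  0.003] w 38.1 t 38.25 q [-0.17  0.62 -0.5   1.78  0.38  0.84 -1.13] F [ 0.8 -0.2 -0.5]
```

```bash
python3 -m handwheel '[[-0.02,0.15,-0.01,0.01,-0.01,0,30],[-0.01,0.15,0,0.01,-0.01,0,30],[0,0.08,0,0,0,0,30],[0,0.05,0,0,0,0,30],[0,0.02,0,0,0,0,30],[0,0,0,0,0,0,30]]'; python3 plan.py 523.8 290 51 -15 3
```

```text
time_s: 39.0
tcp_pos: [526.1, 290.9, 51.0]
tcp_rot: [-0.43, 0.429, -0.561, 0.563]
ft_force: [-0.9, 0.1, -0.1]
width: 38.3
[0.01,0.00,-0.01,-0.01,-0.01,0.00],[0.01,0.00,-0.01,-0.01,-0.01,0.00],[0.01,0.00,-0.01,-0.01,-0.01,0.00],
left [-2.3 -0.9 -0. ] rot [-0.002 -0.004  0.001] w 38.3 t 39.0 q [-0.19  0.65 -0.49  1.79  0.41  0.8  -1.15] F [-0.9  0.1 -0.1]
```

```bash
python3 -m handwheel '[[0,0.02,0,0,0,0,30],[0,0,0,0,0,0,30]]'; python3 -m handwheel '[[0,0,0,0,0,0,42],[0,0,0,0,0,0,46],[0,0,0,0,0,0,55],[0,0,0,0,0,0,75],[0,0,0,0,0,0,85],[0,-0.2,0,0,0,0,85],[0,-0.5,0,0,0,0,85],[0,-0.6,0,0,0,0,85],[0,-0.6,0,0,0,0,85],[0,-0.3,0,0,0,0,85],[0.4,0,0,0,0,0,85],[0.6,0,-0.5,0,0,0,85],[0.6,0,-0.5,0,0,0,85],[0.6,0,-0.4,0,0,0,85],[0.3,0,-0.2,0,0,0,85],[0,0,0,0,0,0,85],[0,0,0,0,0,0,85]]';
python3 - <<'E'
from h import *
for n in('scene','top'): cv2.imwrite(f'pics/{n}11.png',grab_frame(n)[:,:,::-1])
a=cv2.imread('pics/scene11.png')[120:270,270:420]; b=cv2.imread('pics/top11.png')
cv2.imwrite('pics/c11.png',np.hstack([cv2.resize(a,(300,300)),cv2.resize(b,(400,300))]))
E
python3 chk.py pics/scene11.png scene yellow 525 290;python3 chk.py pics/scene11.png scene white 509 233;python3 chk.py pics/scene11.png scene green 493 174;python3 chk.py pics/scene11.png scene blue 478 115
```

```text
time_s: 39.25
tcp_pos: [526.3, 291.3, 50.8]
tcp_rot: [-0.43, 0.429, -0.561, 0.563]
ft_force: [-2.0, -1.0, 1.6]
width: 38.1
time_s: 41.38
tcp_pos: [410.0, 183.2, 161.7]
tcp_rot: [-0.427, 0.429, -0.562, 0.564]
ft_force: [0.2, -0.5, 0.1]
width: 84.9
yellow [525.77 289.89] 42.0078431372549 268.0
white [491.7  226.45] 196.95686274509802 234.0
green [494.04 173.13] 42.46274509803922 230.0
blue [479.84 112.48] 52.266666666666666 204.0
```

View pics/c11.png

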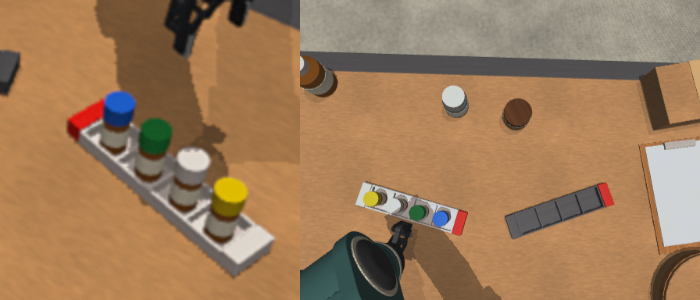

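```bash
python3 - <<'E'
from h import *
print(unproj('scene',[[366.3,197.5],[385,213]],84).round(0))
print(order.job_done())
E
```

```text
[[506. 231.  84.]
 [523. 288.  84.]]
the job is handed in; nothing more can be done
None
```

All four jars are in the tray in rack order from the red end (blue, green, white, yellow), and the job is handed in at about 41.5 s. I moved them one at a time, gripping each by its cap and lowering it to the height it was picked from before letting go.

- **Final check:** the last pictures show all four jars upright, one per cell, with the rack empty and the gripper clear. The powder jar and the cardboard drum look to be where they started, by eye only.
- **Positions:** the blue, green and yellow caps measured within about 5 mm of their cell centres.
- **One check that failed:** the automatic cap fit for the white jar was unusable (about 17 mm off, with a poor match) because the white tray was picked up as cap. Two other checks put it within about 3 mm of its cell centre: a hand-picked cap point at (506, 231) mm and the release pose at (510, 233) mm. The cell centre is (508, 232) mm.
- **Setting down:** for green and white the wrist force gave no clear sign of floor contact before release, so I relied on the height there. The pictures show both standing normally.

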